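# Square the well plate in the imager and start its laser

### The arm

A 7-joint arm with a two-finger parallel gripper is mounted at the origin on the work surface. World frame = base frame: x ahead of the robot, y to its left, z up, the work surface at z = 0. Lengths are in m, angles in degrees, forces in N, time in s.
With the tool pointing down it reaches from about 0.4 to 0.85 m from the base axis. Payload 4.5 kg.
Tool frame: the origin (TCP) lies at the centre of the arm's flange, where the gripper is bolted on; the fingertips stand 166 mm ahead of it and the grasp point (between the pads) lies ctrl.tcp_to_grasp ahead of it (ctrl.tcp_to_grasp is the distance from the TCP to the grasp point, in m); x points along the fingers, y is the direction in which the jaws open and shut, and the axes are right-handed (so a half turn about x gives the same grasp; the last joint's range is limited). The gripper opens to 88 mm and grips with 3 to 60 N. Pads are 18 mm wide; open, the fingers measure 123 mm over their backs; the gripper's body (75 mm by 187 mm) begins 45 mm behind the grasp point.
Start: joints at [-66.532, 39.483, -11.15, 89.685, 9.013, 51.709, -12.324], TCP at [0.229, 0.581, 0.405] pointing down, gripper open.
Joint ranges: [-172.22, 172.22], [-26.19, 119.32], [-84.43, 86.54], [7.71, 146.69], [-57.33, 237.33], [2.42, 119.75], [-152.13, 152.13]. Speed limits (degrees/s): [147.25, 147.25, 180, 180, 180, 180, 180].

### API

Orientations are given as a 3x3 rotation matrix whose columns are the frame's x, y, z axes.
In Python, from workcell import ctrl gives the robot as it stands. The module is installed in compiled form; this text tells all that it offers.
- The arm moves only by the tool play_rows, never from a script. Its argument "deltas" is a list of rows, each a list of 6 numbers: the shift along the tool's x, y, z in m, then the turn, a rotation vector about the tool's x, y, z in rad. A call has exactly 5 rows; each row is the pose to reach, as a shift and turn from the pose measured when the call began, along the tool's axes at that moment; what a row does not reach only later rows make up. A row lasts 1/12 s, in which the tool goes at most 41.7 mm and 7.16 degrees, less where a joint would pass 70% of its speed; a pose out of reach is approached as far as the arm can. A call with a gripper value outside its range is refused whole. "gripper" is the finger opening in m, from 0 to 0.0881, set as the call begins (left out, the last holds). The fingers move at their own pace and stop on an object; "newtons" is the grip in N (left out, the last holds). Time passes only in rows, so rows that repeat a pose let the fingers close, or fill a call up. It gives the time, the measured TCP pose, the force and the opening at its end, in the units of the state.
- ctrl.state(): the state, without advancing time (a new reading comes with each control period).
- ctrl.snapshot(name): name is "scene" or "side" or "wrist"; returns a dict with "frame" (480x640x3 uint8, red, green, blue), "mtx" (3x3 intrinsics, pixels), "R" (3x3) and "t" (3): a world point X has camera coordinates R X + t. Camera axes: x right, y down, z forward; pixel columns grow to the right and rows downward; lengths in m; the calibration is good to about 2 mm. A picture is of the moment at which its call begins. There is no depth.
- ctrl.finish_job(): hands the job in, once; it reports no verdict.
Trained networks look in a picture, given as the dict that the camera call returned (one of the last four; its "shot" number tells which), for a name from the list of things; names that differ only in an ending like _2 or _b are one class to them, and where a whole thing is asked for, a point or a joint stands for the part that bears it (a point fixed in the world has none). Each returns a list of dicts, best first, with "confidence" (0 to 1); they miss things now and then, are a little off and sometimes report something else, mostly with a low value. They report only what shows in the picture. A call takes as long as a camera call. They do not tell look-alikes from the thing itself.
- ctrl.spot_in(picture, name): "position" ([x, y, z] in m, in world coordinates, good to about 4 mm: the middle of the surface that is visible of it).
- ctrl.outline_of(picture, name): "mask" (480x640 bool, what is visible of it).
The state is a dict: "clock": time; "qpos": joint angles; "qd": joint speeds; "joint_efforts": joint torques, N m; "tcp_pos": TCP position; "orientation": TCP orientation; "contact_force": force on the tool from outside, world axes, zero at the start; "wrist_torque": the same for the moment, N m; "finger_gap": finger opening in m.
Only numpy, scipy, OpenCV 4.12 (cv2) and the standard library are available. Lean on these libraries where they do the work, as an engineer would, in place of code of your own. Each camera call takes 0.05 s, during which the arm holds its last target.

### The job

With the laser still off, push the well plate on the imager's run-out carrier home against both of its edge stops, so that it sits square in the corner. Then start the laser with the key on the sloping panel: turn it clockwise from OFF past RUN all the way to START, keep it there for at least half a second, and let it spring back to RUN. Leave the key at RUN and the plate home in its corner, and do not disturb the other things on the bench.

Things in the scene. Friction and masses are not known exactly. Their poses are not given: they have to be found in the camera images.
- plate: 24-well plate, whitish with four by six round wells holding green leaf discs, a plain block 85.5 (x) x 127.8 (y) x 20 (z) mm, 56 to 112 g, lying loose and up to 5 degrees askew on the carrier, about 9 to 19 mm short of each stop. Origin: centre of its underside; x along the short side, y along the long side, z up.
- imager: Plate imager, fixed: a white cabinet with a dark plate carrier (flat tray) run out of its front. Origin on the bench 90 mm straight below point nest, same axes. Cabinet front face at y = +125 mm, cabinet from x = -150 to +210 mm, top 233 mm above the bench. Tray floor 90 mm above the bench, from x = -65 to +45 and y = -93 to +83 mm; its -x and -y edges are open.
- nest (a point): Point on the tray floor where the centre of the plate's underside lies when the plate touches both stops squarely; its axes are then parallel to the plate's: x across the tray, away from the robot, y into the cabinet, z up. Stops: two aluminium lips 7 mm high; one along the +x side (inner face at x = +42.75 mm, 110 mm long), one across the +y end (inner face at y = +63.9 mm, 70 mm long).
- supply: Laser supply, a grey bench console, fixed: 228 (x) x 248 (y) mm, 45 mm high at its front lip, 133 mm at the rear, its panel sloping up away from the robot at 30 degrees to the horizontal. Origin: centre of its underside; x points to its rear, y to its left side, z up. Nothing on the panel but the key switch stands out more than 6 mm.
- key_grip (a point): Centre of the key's black plastic head, on the turning axis, 32 mm out from the sloping panel. z: turning axis, straight out of the panel (30 degrees off vertical, to the front). Head 28 mm along x, 9 mm along y (its two flat faces), 28 mm along z; below it a steel collar 30 mm wide, 9 mm high. Axes turn with the key; at OFF x points up the slope. Clockwise from the front is negative about z.
- key_lock (a joint): Lock position in rad: 0 = OFF, 0.785 (45 degrees clockwise) = RUN, its end stop. Stays where it is left (friction 0.045 N m). Starts at 0. White marks on the dark dial round the lock: short at OFF, short at RUN, long at START.
- key_start (a joint): Turn of the key past the lock position in rad: 0 = sprung back, 0.525 (30 degrees further clockwise) = START, its end stop. Only yields once the lock is at RUN, as its return spring is stiffer than the lock: 0.085 N m at 0, rising to 0.15 N m at START. The whole turn of the key is key_lock + key_start.
- tip_box: Bystander: closed pipette-tip box, 122 x 86 x 70 mm, loose. Origin: centre of its underside.
- flask: Bystander: empty conical glass flask, 84 mm wide, 126 mm tall, loose. Origin: centre of its underside.
- tomato: Bystander: ripe tomato, 74 mm wide, 55 mm tall, loose. Origin: centre of its underside.
- seedling: Bystander: glass beaker of soil with a leafy seedling, 72 mm wide, 85 mm tall to the rim, leaves to 155 mm, loose. Origin: centre of its underside.
Things that resemble listed ones, but are neither listed nor needed, are in the scene too. Of the things like the plate, leave any that is red; of the rest the larger one is meant.

How it is judged:
By the outcome, as a careful person would: the job done as asked, in the order asked, and still so for the second after the job is handed in, with the robot touching nothing.
It also fails if it takes over 64 s, if anything falls off the work surface, if the arm or the gripper's body presses on something with over 40 N, if the wrist force passes 120 N, or if a joint passes its speed limit or range.

## Working session

There is one attempt and no reset: what is moved stays moved. The work goes in short steps, Python scripts to look and compute and a tool call to move; the robot and the scene stay as the last step left them, time stands still between calls to the robot, and variables do not carry over. Pictures are saved under pics/ and viewed, and the job is handed in when it is done.

Besides the shell and the picture viewer there is one more tool, called by a JSON object that holds its "op" and its "data". play_rows: Moves the arm, as the interface text tells. Its arguments: {"type":"object","properties":{"deltas":{"type":"array","items":{"type":"array","items":{"type":"number"}}},"gripper":{"type":"number"},"newtons":{"type":"number"}},"required":["deltas"]}

```bash
mkdir -p pics; cat > h.py <<'E'
import numpy as np, cv2, pickle
from workcell import ctrl
def snap(n,f):
    p=ctrl.snapshot(n); cv2.imwrite('pics/'+f,p['frame'][:,:,::-1]); pickle.dump({k:p[k] for k in('frame','mtx','R','t')},open('pics/'+f+'.pkl','wb')); return p
def proj(p,X):
    X=np.atleast_2d(X); c=X@np.array(p['R']).T+np.array(p['t']); u=c@np.array(p['mtx']).T; return u[:,:2]/u[:,2:]
def ray(p,px):
    R=np.array(p['R']); d=np.linalg.solve(np.array(p['mtx']),[px[0],px[1],1.]); return -R.T@np.array(p['t']), R.T@d
def onz(p,px,z):
    o,d=ray(p,px); return o+d*(z-o[2])/d[2]
E
python3 - <<'E'
from h import *
s=ctrl.state()
for k,v in s.items(): print(k,np.round(v,4).tolist())
print(ctrl.tcp_to_grasp)
for n in('scene','side','wrist'):
    p=snap(n,n+'0.png')
    for o in('plate','imager','supply','key_grip','tip_box','flask','tomato','seedling'):
        print(n,o,[(np.round(r['position'],3).tolist(),round(r['confidence'],2),proj(p,r['position'])[0].round().tolist()) for r in ctrl.spot_in(p,o)])
E
```

```text
clock 0.0
qpos [-66.5326, 39.5317, -11.147, 89.7438, 9.0118, 51.7092, -12.3259]
qd [-0.0157, 0.0192, -0.08, -0.0917, -0.0369, 0.0063, -0.0238]
joint_efforts [-0.0004, -52.7566, -1.2673, -15.3431, -0.0526, 0.0066, 0.0002]
tcp_pos [0.2293, 0.5811, 0.4039]
orientation [[-0.0006, 0.3669, 0.9302], [-0.0017, 0.9302, -0.3669], [-1.0, -0.0018, 0.0001]]
contact_force [0.4272, -0.9021, -0.1653]
wrist_torque [-0.0433, 0.0134, 0.0107]
finger_gap 0.0882
0.1473
scene plate [([0.47, 0.231, 0.111], 0.91, [404.0, 202.0]), ([0.212, 0.292, 0.018], 0.83, [369.0, 160.0]), ([0.314, 0.187, 0.015], 0.67, [354.0, 194.0])]
scene imager [([0.566, 0.459, 0.232], 0.97, [523.0, 158.0])]
scene supply [([0.62, -0.292, 0.112], 0.91, [212.0, 341.0])]
scene key_grip [([0.806, -0.034, 0.089], 0.3, [379.0, 374.0])]
scene tip_box [([0.404, 0.047, 0.07], 0.77, [323.0, 220.0])]
scene flask [([0.761, 0.146, 0.061], 0.59, [442.0, 323.0])]
scene tomato [([0.767, 0.064, 0.051], 0.78, [409.0, 344.0])]
scene seedling [([0.809, -0.035, 0.087], 0.74, [379.0, 376.0]), ([0.531, -0.257, 0.122], 0.28, [214.0, 295.0])]
side plate [([0.46, 0.215, 0.112], 0.94, [287.0, 181.0]), ([0.301, 0.188, 0.013], 0.76, [234.0, 231.0]), ([0.199, 0.289, 0.014], 0.6, [189.0, 216.0])]
side imager [([0.481, 0.377, 0.206], 0.97, [275.0, 117.0])]
side supply [([0.566, -0.321, 0.103], 0.69, [421.0, 333.0])]
side key_grip [([0.52, -0.257, 0.118], 0.69, [386.0, 310.0]), ([0.483, 0.38, 0.205], 0.16, [275.0, 117.0])]
side tip_box [([0.376, 0.019, 0.069], 0.76, [278.0, 251.0]), ([0.527, -0.26, 0.116], 0.16, [389.0, 310.0])]
side flask [([0.734, 0.142, 0.054], 0.93, [395.0, 192.0])]
side tomato [([0.747, 0.06, 0.042], 0.81, [412.0, 212.0])]
side seedling []
wrist plate [([0.202, 0.307, 0.016], 0.71, [73.0, 269.0])]
wrist imager [([0.326, 0.58, 0.144], 0.56, [366.0, 355.0])]
wrist supply []
wrist key_grip []
wrist tip_box []
wrist flask []
wrist tomato []
wrist seedling []
```

View pics/scene0.png

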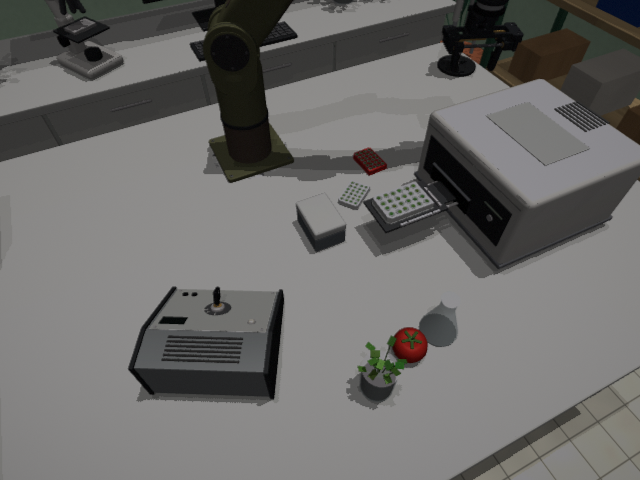

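View pics/side0.png

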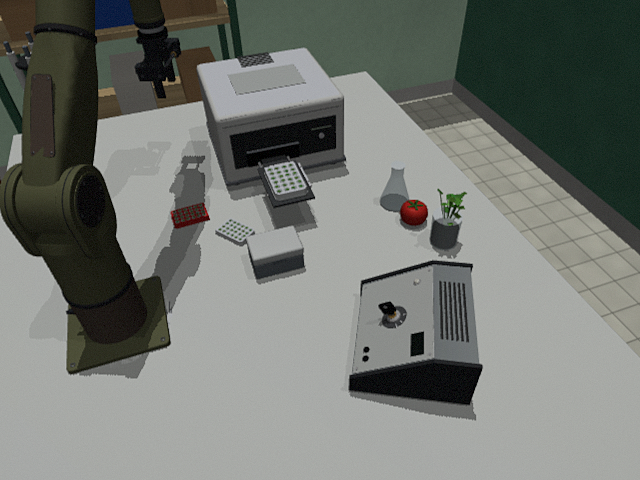

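```bash
python3 - <<'E'
import cv2
a=cv2.imread('pics/scene0.png');b=cv2.imread('pics/side0.png')
cv2.imwrite('pics/c1.png',cv2.resize(a[140:280,330:530],None,fx=4,fy=4,interpolation=2))
cv2.imwrite('pics/c2.png',cv2.resize(b[110:250,200:400],None,fx=4,fy=4,interpolation=2))
cv2.imwrite('pics/c3.png',cv2.resize(a[240:390,120:320],None,fx=4,fy=4,interpolation=2))
cv2.imwrite('pics/c4.png',cv2.resize(b[260:400,320:520],None,fx=4,fy=4,interpolation=2))
E
```

```text
(no output)
```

View pics/c1.png

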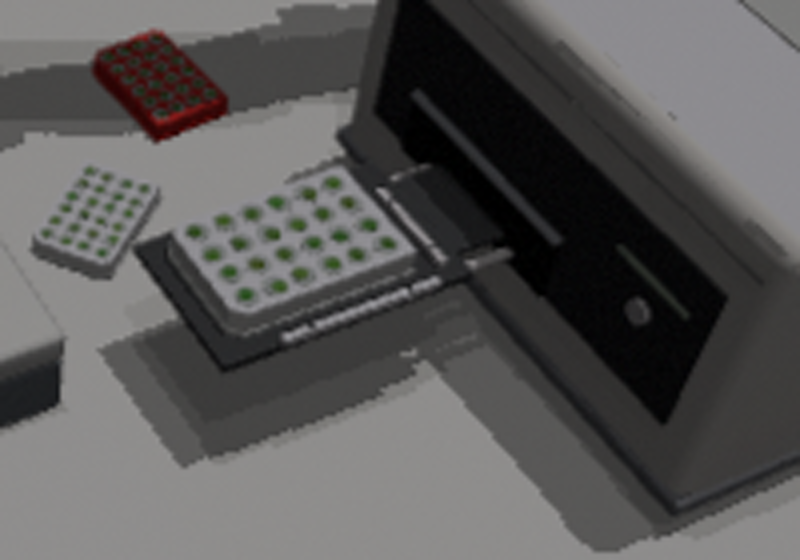

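View pics/c2.png

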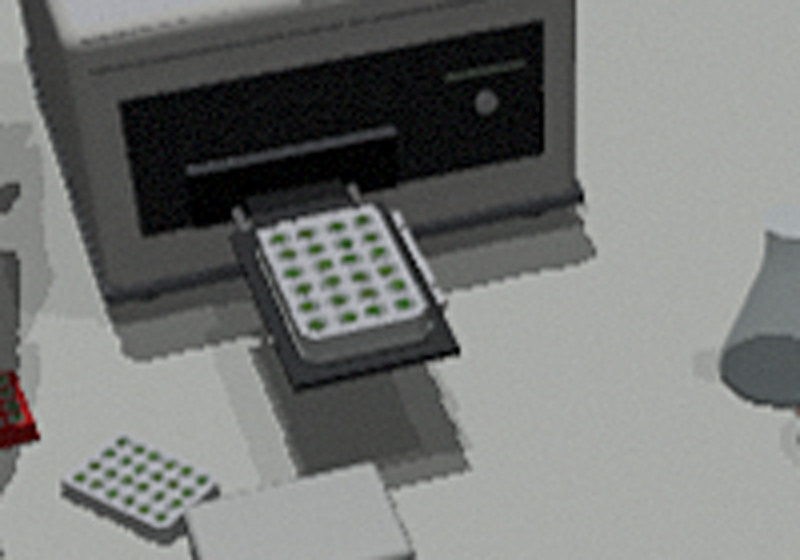

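View pics/c3.png

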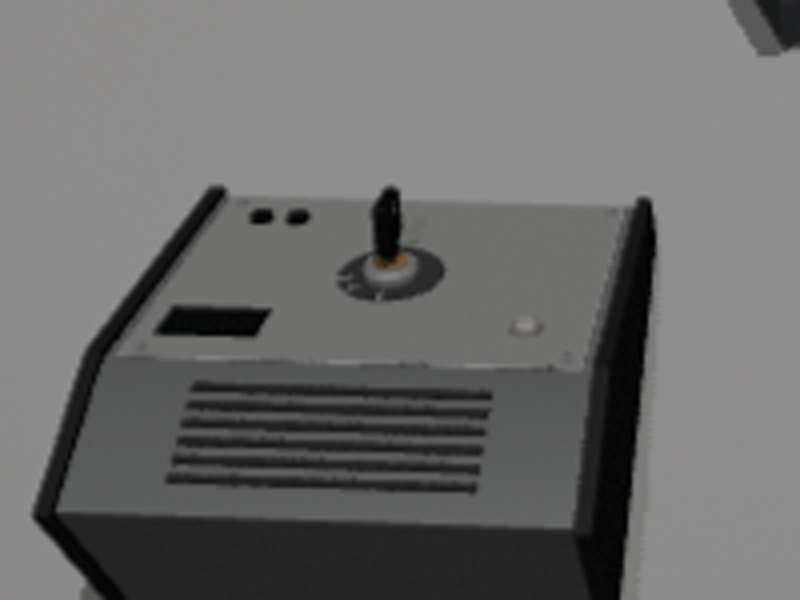

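View pics/c4.png

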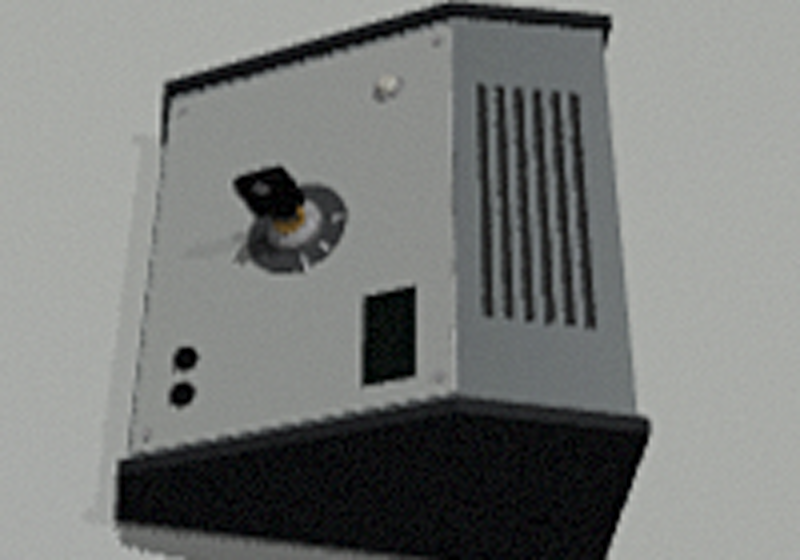

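Plate candidates in scene view: white plate on the carrier (404,202), small white plate on the bench (354,194), and red plate (369,160). The larger white one on the carrier is the target, and the crop confirms it. Next I'll estimate the poses.

```bash
python3 - <<'E'
from h import *
S=pickle.load(open('pics/scene0.png.pkl','rb'));D=pickle.load(open('pics/side0.png.pkl','rb'))
def c(off,px): return (off[0]+px[0]/4,off[1]+px[1]/4)
c1=(330,140);c2=(200,110);c3=(120,240);c4=(320,260)
print('tray -x-y', onz(S,c(c1,(135,246)),.09), onz(D,c(c2,(297,386)),.09))
print('tray +x-y', onz(S,c(c1,(226,366)),.09), onz(D,c(c2,(460,348)),.09))
print('plate top corners S',[onz(S,c(c1,q),.11).round(4) for q in((170,235),(235,315),(425,250),(340,165))])
print('plate top corners D',[onz(D,c(c2,q),.11).round(4) for q in((255,232),(305,338),(432,312),(375,203))])
print('lip ends', onz(S,c(c1,(283,335)),.097),onz(S,c(c1,(510,252)),.097))
from scipy.optimize import least_squares
# supply corners: front lip bottom etc. local
a=np.tan(np.radians(30)); L=.088/a
print('slope len x',L)
def tri(p,q):
    o1,d1=ray(S,p);o2,d2=ray(D,q);A=np.c_[d1,-d2];s=np.linalg.lstsq(A,o2-o1,rcond=None)[0];a=o1+d1*s[0];b=o2+d2*s[1];return ((a+b)/2).round(4),np.linalg.norm(a-b).round(4)
print('dial/collar', tri(c(c3,(390,268)),c(c4,(296,222))))
print('keytop', tri(c(c3,(388,200)),c(c4,(262,180))))
print('btn', tri(c(c3,(525,325)),c(c4,(388,88))))
print('disp near', tri(c(c3,(175,308)),c(c4,(365,385))))
print('disp', tri(c(c3,(270,308)),c(c4,(364,297))))
print('rear top left', tri(c(c3,(590,368)),c(c4,(455,25))), 'rear right',tri(c(c3,(108,355)),c(c4,(452,395))))
print('rear top panels', tri(c(c3,(647,203)),c(c4,(165,85))), tri(c(c3,(215,190)),c(c4,(122,462))))
print('holes', tri(c(c3,(262,216)),c(c4,(181,394))), tri(c(c3,(298,216)),c(c4,(186,358))))
E
```

```text
tray -x-y [0.4104693  0.15714871 0.09      ] [0.40763111 0.15443318 0.09      ]
tray +x-y [0.51829111 0.15684841 0.09      ] [0.51470291 0.15366307 0.09      ]
plate top corners S [array([0.428 , 0.1698, 0.11  ]), array([0.5008, 0.1709, 0.11  ]), array([0.5064, 0.3001, 0.11  ]), array([0.4223, 0.2957, 0.11  ])]
plate top corners D [array([0.4193, 0.2956, 0.11  ]), array([0.42 , 0.174, 0.11 ]), array([0.5024, 0.1705, 0.11  ]), array([0.504 , 0.2988, 0.11  ])]
lip ends [0.51737589 0.19530203 0.097     ] [0.52143122 0.35491966 0.097     ]
slope len x 0.1524204710660612
dial/collar (array([ 0.5398, -0.2587,  0.0917]), np.float64(0.0011))
keytop (array([ 0.5224, -0.249 ,  0.1225]), np.float64(0.0019))
btn (array([ 0.6126, -0.2099,  0.1113]), np.float64(0.0002))
disp near (array([ 0.5238, -0.3618,  0.1054]), np.float64(0.0007))
disp (array([ 0.5449, -0.3192,  0.1061]), np.float64(0.001))
rear top left (array([ 0.6569, -0.1928,  0.1263]), np.float64(0.0035)) rear right (array([ 0.5489, -0.3926,  0.1272]), np.float64(0.0029))
rear top panels (array([ 0.5318, -0.116 ,  0.0449]), np.float64(0.0031)) (array([ 0.4203, -0.3302,  0.0492]), np.float64(0.0032))
holes (array([ 0.4573, -0.3112,  0.0601]), np.float64(0.0013)) (array([ 0.4669, -0.2938,  0.0612]), np.float64(0.0006))
```

View pics/wrist0.png

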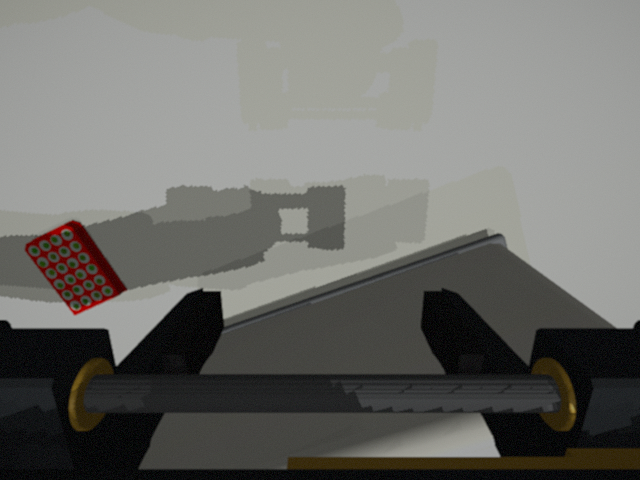

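{"op": "play_rows", "data": {"deltas": [[-0.035,0,0,0,0,0],[-0.05,-0.025,0.028,-0.09,0,0],[-0.05,-0.052,0.058,-0.18,0,0],[-0.05,-0.079,0.088,-0.27,0,0],[-0.05,-0.107,0.118,-0.358,0,0]]}}

```text
clock: 1.77
tcp_pos: [0.3003, 0.4372, 0.4551]
orientation: [[0.001, 0.012, 1.0], [0.001, 1.0, -0.012], [-1.0, 0.001, 0.001]]
contact_force: [0.3, -0.2, -0.1]
finger_gap: 0.0878
```

{"op": "play_rows", "data": {"deltas": [[0,-0.036,0.018,0,0,0],[0,-0.072,0.036,0,0,0],[0,-0.108,0.054,0,0,0],[0,-0.145,0.072,0,0,0],[0,-0.182,0.085,0,0,0]]}}

```text
clock: 2.18
tcp_pos: [0.3842, 0.2522, 0.4553]
orientation: [[0.002, 0.013, 1.0], [0.001, 1.0, -0.013], [-1.0, 0.001, 0.002]]
contact_force: [0.9, 0.3, 0.0]
finger_gap: 0.0887
```

```bash
python3 - <<'E'
from h import *
s=ctrl.state();print(np.round(s['tcp_pos'],4),np.round(s['qpos'],1),s['clock'])
p=snap('wrist','w1.png'); print(-np.array(p['R']).T@p['t'],p['R'])
E
```

```text
[0.3842 0.2522 0.4553] [-25.7  23.7 -19.3 113.   10.9  44.9  38. ] 2.1833
[0.30194324 0.2547353  0.43469913] [[ 0.01319836  0.99991026  0.00229873]
 [ 0.94870154 -0.01324866  0.31589533]
 [ 0.31589743 -0.00198849 -0.94879126]]
```

View pics/w1.png

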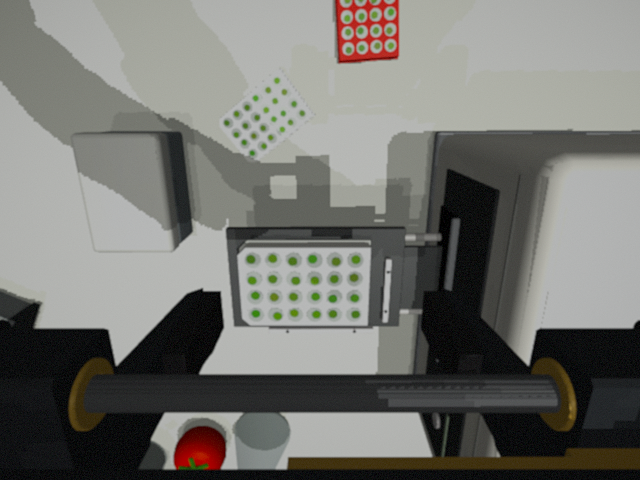

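```bash
python3 - <<'E'
from h import *
p=pickle.load(open('pics/w1.png.pkl','rb'))
cv2.imwrite('pics/w1c.png',cv2.resize(p['frame'][215:345,215:415,::-1],None,fx=4,fy=4,interpolation=2))
E
```

```text
(no output)
```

View pics/w1c.png

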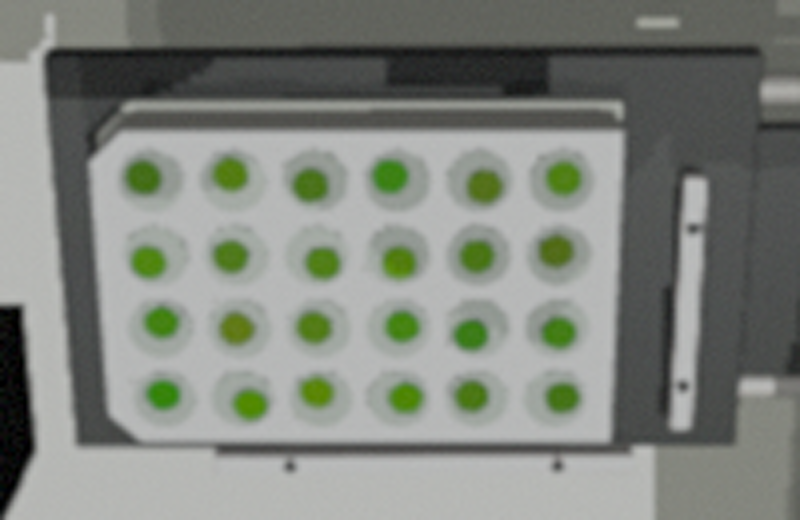

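```bash
python3 - <<'E'
from h import *
p=pickle.load(open('pics/w1.png.pkl','rb'))
f=lambda q,z:onz(p,(215+q[0]/4-.4,215+q[1]/4-.4),z).round(4)
for n,q,z in [('tray-x-y',(47,58),.09),('tray-x+y',(761,58),.09),('tray+x-y',(77,445),.09),('lipy in top',(684,175),.097),('lipy in bot',(670,430),.097),('lip x?l',(217,446),.097),('lipx r',(632,446),.097),
 ('pl -x+y',(624,130),.11),('pl -x-y',(90,130),.11),('pl +x+y',(612,440),.11),('-y edge up',(92,165),.11),('-y edge dn',(110,410),.11),('foot -x',(600,103),.09),('foot -x',(140,103),.09)]: print(n,f(q,z))
E
```

```text
tray-x-y [0.4072 0.1615 0.09  ]
tray-x+y [0.4096 0.3346 0.09  ]
tray+x-y [0.5145 0.1593 0.09  ]
lipy in top [0.437  0.3159 0.097 ]
lipy in bot [0.508  0.3151 0.097 ]
lip x?l [0.511  0.1975 0.097 ]
lipx r [0.5126 0.3054 0.097 ]
pl -x+y [0.4204 0.2991 0.11  ]
pl -x-y [0.4186 0.1752 0.11  ]
pl +x+y [0.5027 0.2984 0.11  ]
-y edge up [0.4273 0.1749 0.11  ]
-y edge dn [0.4924 0.1739 0.11  ]
foot -x [0.4206 0.2958 0.09  ]
foot -x [0.419  0.1831 0.09  ]
```

{"op": "play_rows", "data": {"deltas": [[0.035,-0.01,0.01,0,0,0],[0.075,-0.015,0.014,0,0,0],[0.115,-0.015,0.014,0,0,0],[0.155,-0.015,0.014,0,0,0],[0.193,-0.015,0.014,0,0,0]], "gripper": 0.07}}

```text
clock: 2.65
tcp_pos: [0.4008, 0.2269, 0.2603]
orientation: [[0.003, 0.026, 1.0], [-0.007, 1.0, -0.026], [-1.0, -0.006, 0.003]]
contact_force: [0.5, 0.8, -0.2]
finger_gap: 0.0704
```

```bash
python3 - <<'E'
from h import *
s=ctrl.state();print(np.round(s['tcp_pos'],4),np.round(s['contact_force'],1))
p=snap('wrist','w2.png');p=snap('side','s2.png')
cv2.imwrite('pics/s2c.png',cv2.resize(p['frame'][110:250,200:400,::-1],None,fx=4,fy=4,interpolation=2))
E
```

```text
[0.4008 0.2269 0.2603] [ 0.5  0.8 -0.2]
```

View pics/w2.png

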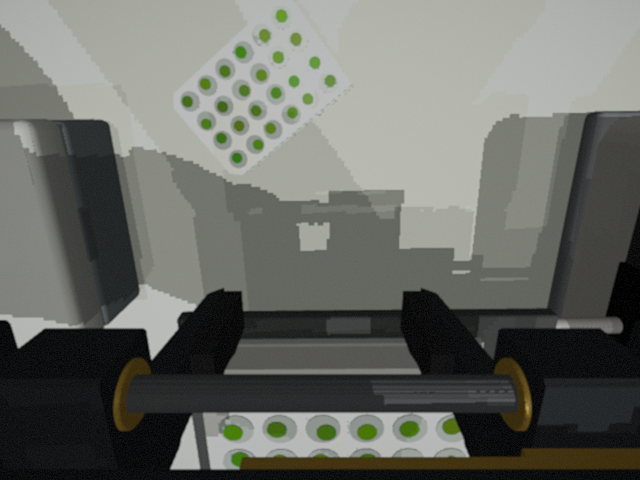

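View pics/s2c.png

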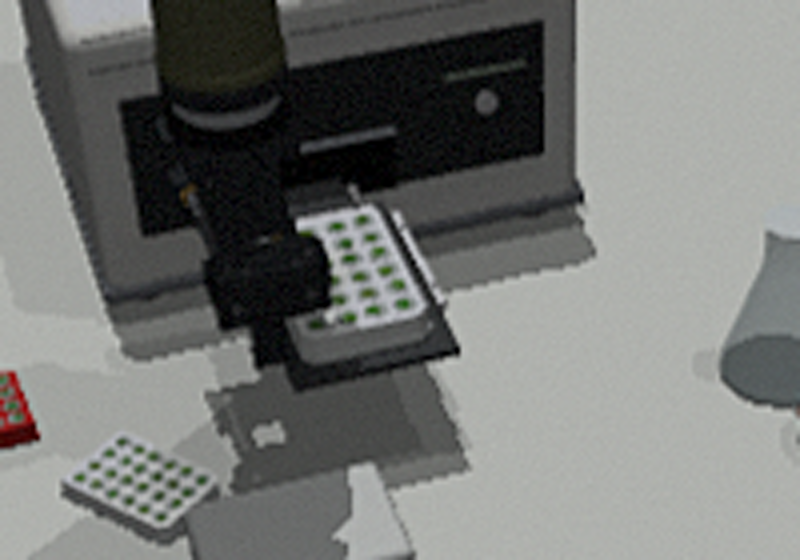

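{"op": "play_rows", "data": {"deltas": [[-0.002,0.008,0,-0.012,0,0],[-0.002,0.008,0,-0.012,0,0],[-0.002,0.008,0.002,-0.012,0,0],[-0.002,0.008,0.005,-0.012,0,0],[-0.002,0.008,0.008,-0.012,0,0]]}}

```text
clock: 3.17
tcp_pos: [0.409, 0.2349, 0.2605]
orientation: [[-0.001, 0.013, 1.0], [-0.01, 1.0, -0.013], [-1.0, -0.01, -0.001]]
contact_force: [-1.2, -0.1, 0.4]
finger_gap: 0.0703
```

{"op": "play_rows", "data": {"deltas": [[-0.001,0,0.002,0,0,0.01],[-0.0015,0,0.004,0,0,0.01],[-0.0015,0,0.006,0,0,0.01],[-0.0015,0,0.008,0,0,0.01],[-0.0015,0,0.009,0,0,0.01]]}}

```text
clock: 3.58
tcp_pos: [0.4183, 0.2347, 0.2621]
orientation: [[-0.001, 0.014, 1.0], [-0.0, 1.0, -0.014], [-1.0, -0.0, -0.001]]
contact_force: [-0.7, 0.5, 0.4]
finger_gap: 0.0701
```

{"op": "play_rows", "data": {"deltas": [[0,0,0.001,0,0,0],[0,0,0.002,0,0,0],[0,0,0.003,0,0,0],[0,0,0.004,0,0,0],[0,0,0.004,0,0,0]]}}

```text
clock: 4.0
tcp_pos: [0.4205, 0.2347, 0.2619]
orientation: [[-0.005, 0.012, 1.0], [-0.002, 1.0, -0.012], [-1.0, -0.002, -0.005]]
contact_force: [-5.6, 0.9, 4.2]
finger_gap: 0.0701
```

{"op": "play_rows", "data": {"deltas": [[0,0,-0.015,0,0,0],[-0.03,0,-0.015,0,0,0],[-0.06,-0.01,-0.01,0.11,0,0],[-0.06,-0.035,0.01,0.23,0,0],[-0.06,-0.065,0.03,0.35,0,0]], "gripper": 0.04}}

```text
clock: 4.42
tcp_pos: [0.4509, 0.171, 0.3237]
orientation: [[-0.0, 0.355, 0.935], [0.003, 0.935, -0.355], [-1.0, 0.002, -0.001]]
contact_force: [1.3, 0.2, -0.1]
finger_gap: 0.0405
```

```bash
python3 - <<'E'
from h import *
s=ctrl.state();print(np.round(s['qpos'],1),np.round(s['orientation'],3).tolist())
E
```

```text
[-19.7  36.9 -10.3 118.5  14.   25.7  28.6] [[-0.0, 0.355, 0.935], [0.003, 0.935, -0.355], [-1.0, 0.002, -0.001]]
```

{"op": "play_rows", "data": {"deltas": [[0,-0.009,0.014,0.12,0,0],[0,-0.0176,0.027,0.24,0,0],[0,-0.0176,0.027,0.36,0,0],[0,-0.0176,0.027,0.48,0,0],[0,-0.0176,0.027,0.6,0,0]]}}

```text
clock: 4.83
tcp_pos: [0.4704, 0.1445, 0.3237]
orientation: [[0.0, 0.825, 0.565], [0.003, 0.565, -0.825], [-1.0, 0.002, -0.002]]
contact_force: [-1.2, -0.1, 0.1]
finger_gap: 0.0401
```

{"op": "play_rows", "data": {"deltas": [[0,0,0,0.12,0,0],[0,0,0,0.24,0,0],[0,0,0,0.36,0,0],[0,0,0,0.48,0,0],[0,0,0,0.6,0,0]]}}

```text
clock: 5.25
tcp_pos: [0.4707, 0.1445, 0.3238]
orientation: [[0.001, 1.0, -0.005], [0.003, -0.005, -1.0], [-1.0, 0.001, -0.003]]
contact_force: [-0.6, 0.3, 0.2]
finger_gap: 0.0401
```

```bash
python3 - <<'E'
from h import *
s=ctrl.state();print(np.round(s['qpos'],1),np.round(s['orientation'],3).tolist(),s['tcp_pos'],s['clock'])
p=snap('wrist','w3.png')
p=snap('scene','sc3.png')
cv2.imwrite('pics/sc3c.png',cv2.resize(p['frame'][140:280,330:530,::-1],None,fx=4,fy=4,interpolation=2))
E
```

```text
[-27.1  37.7   7.5 117.4 -11.   25.4 -11.5] [[0.001, 1.0, -0.005], [0.003, -0.005, -1.0], [-1.0, 0.001, -0.003]] [0.47072703 0.14446636 0.32375797] 5.25
```

View pics/w3.png

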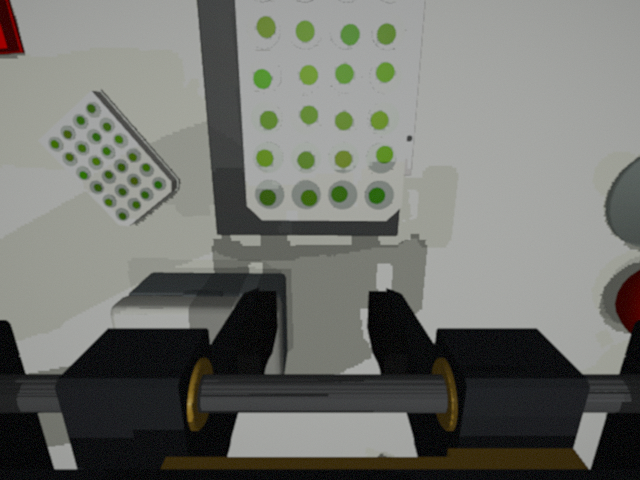

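View pics/sc3c.png

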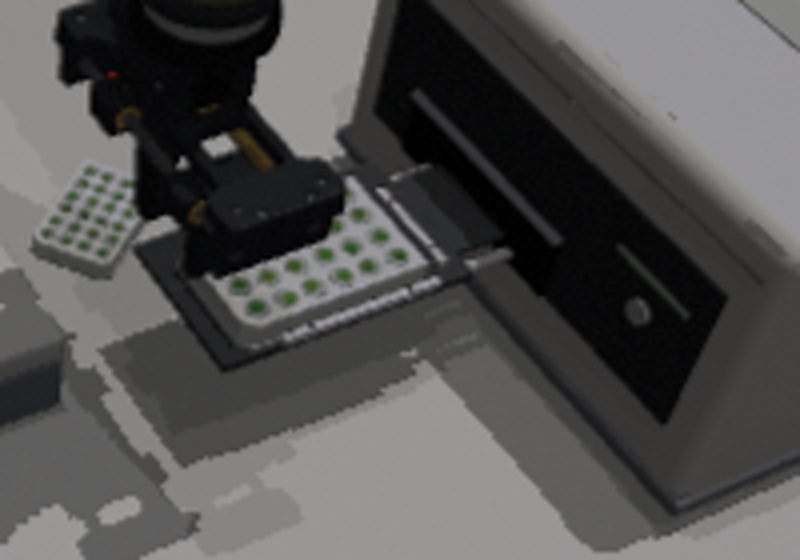

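{"op": "play_rows", "data": {"deltas": [[0.03,0,0,0.008,0,0],[0.061,0,0,0.008,0,0],[0.061,0,-0.002,0.008,0,0],[0.061,0,-0.006,0.008,0,0],[0.061,0,-0.01,0.008,0,0]]}}

```text
clock: 5.77
tcp_pos: [0.4711, 0.155, 0.2636]
orientation: [[0.002, 1.0, -0.007], [0.003, -0.007, -1.0], [-1.0, 0.002, -0.003]]
contact_force: [1.1, -0.0, 0.5]
finger_gap: 0.0401
```

{"op": "play_rows", "data": {"deltas": [[0,0,-0.003,0,0,0],[0,0,-0.006,0,0,0],[0,0,-0.009,0,0,0],[0,0,-0.012,0,0,0],[0,0,-0.015,0,0,0]]}}

```text
clock: 6.18
tcp_pos: [0.4713, 0.1703, 0.2642]
orientation: [[0.003, 1.0, -0.007], [0.003, -0.007, -1.0], [-1.0, 0.003, -0.003]]
contact_force: [0.4, -1.0, 0.5]
finger_gap: 0.0403
```

{"op": "play_rows", "data": {"deltas": [[0.001,0,-0.002,0.006,0,0],[0.0015,0,-0.004,0.006,0,0],[0.0015,0,-0.006,0.006,0,0],[0.0015,0,-0.0075,0.006,0,0],[0.0015,0,-0.009,0.006,0,0]]}}

```text
clock: 6.6
tcp_pos: [0.4714, 0.1762, 0.2626]
orientation: [[0.002, 1.0, -0.016], [-0.002, -0.016, -1.0], [-1.0, 0.002, 0.002]]
contact_force: [0.5, -11.4, 2.3]
finger_gap: 0.0405
```

{"op": "play_rows", "data": {"deltas": [[0,0,0.005,0,0,0],[0,0,0.02,0,0,0],[-0.03,0,0.035,0,0,0],[-0.07,0,0.06,0,0,0],[-0.11,0,0.085,0,0,0]]}}

```text
clock: 7.02
tcp_pos: [0.4695, 0.0968, 0.364]
orientation: [[-0.0, 1.0, -0.014], [-0.003, -0.014, -1.0], [-1.0, -0.0, 0.003]]
contact_force: [1.1, -0.1, -0.6]
finger_gap: 0.0398
```

```bash
python3 - <<'E'
from h import *
s=ctrl.state();print(np.round(s['qpos'],1),s['tcp_pos'],s['clock'])
p=snap('wrist','w4.png')
cv2.imwrite('pics/w4c.png',cv2.resize(p['frame'][0:260,160:480,::-1],None,fx=2.3,fy=2.3,interpolation=2))
p=snap('scene','sc4.png')
cv2.imwrite('pics/sc4c.png',cv2.resize(p['frame'][165:245,350:470,::-1],None,fx=6.5,fy=6.5,interpolation=2))
p=snap('side','sd4.png')
cv2.imwrite('pics/sd4c.png',cv2.resize(p['frame'][140:220,240:340,::-1],None,fx=7,fy=7,interpolation=2))
E
```

```text
[-22.8  33.    8.7 117.4  -9.1  30.3  -8.4] [0.46954575 0.09682685 0.36395844] 7.0167
```

View pics/w4c.png

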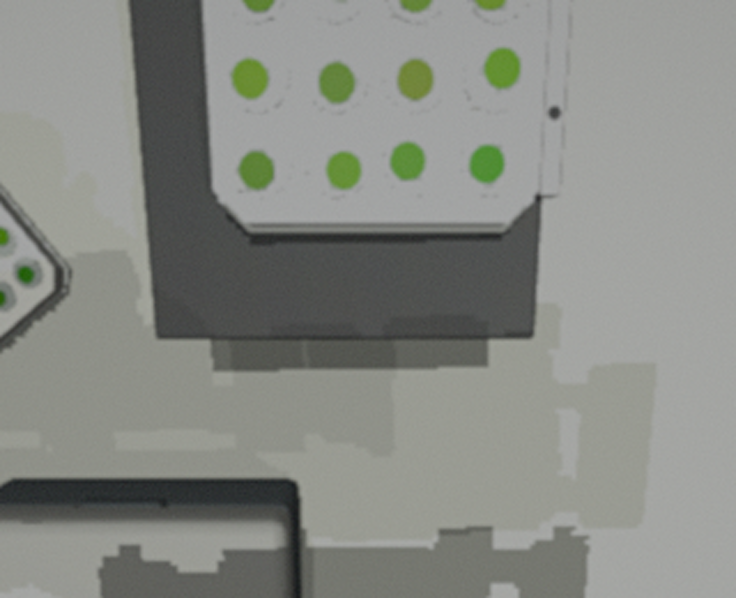

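View pics/sc4c.png

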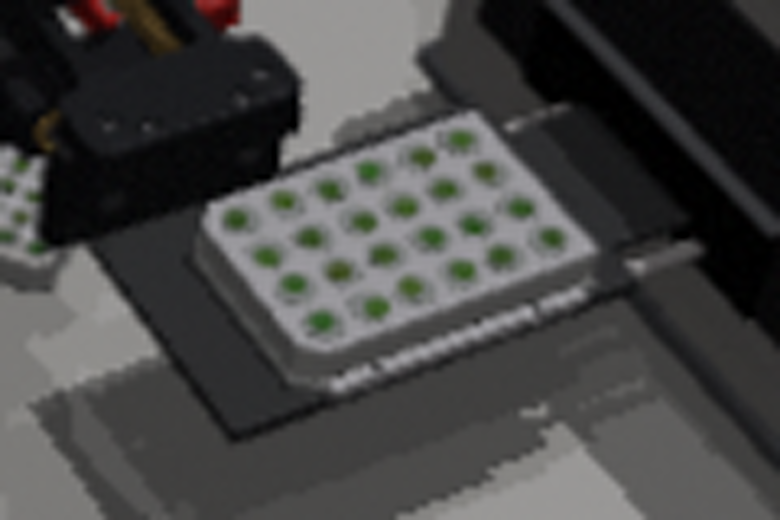

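View pics/sd4c.png

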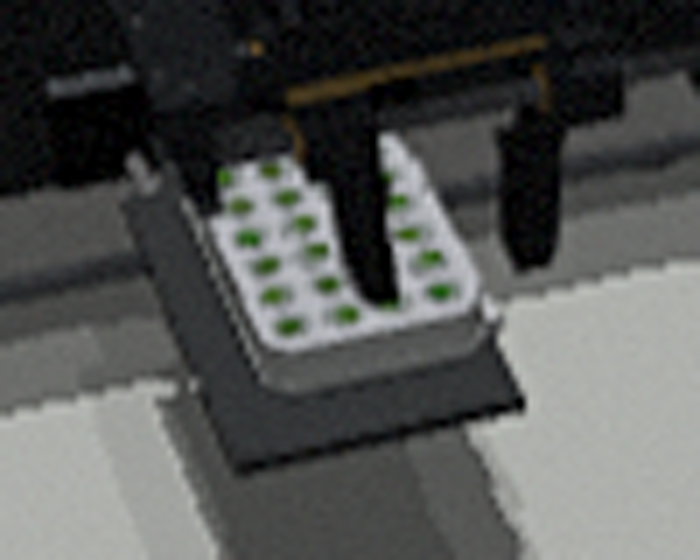

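{"op": "play_rows", "data": {"deltas": [[-0.03,0,-0.01,0,0,0],[-0.06,0,-0.02,0,0,0],[-0.09,0,-0.03,0,0,0],[-0.12,0,-0.03,0,0,0],[-0.12,0,-0.03,0,0,0]]}}

```text
clock: 7.58
tcp_pos: [0.4716, 0.1279, 0.4893]
orientation: [[0.015, 1.0, -0.016], [0.003, -0.016, -1.0], [-1.0, 0.015, -0.003]]
contact_force: [0.5, -0.4, 0.8]
finger_gap: 0.0399
```

```bash
python3 - <<'E'
from h import *
p=snap('wrist','w5.png')
uv=proj(p,[[.47,.25,.11]])[0];print(uv)
x,y=int(uv[0])-90,max(0,int(uv[1])-80);print(x,y)
cv2.imwrite('pics/w5c.png',cv2.resize(p['frame'][y:y+150,x:x+180,::-1],None,fx=4,fy=4,interpolation=2))
E
```

```text
[312.37298175  69.54146729]
222 0
```

View pics/w5c.png

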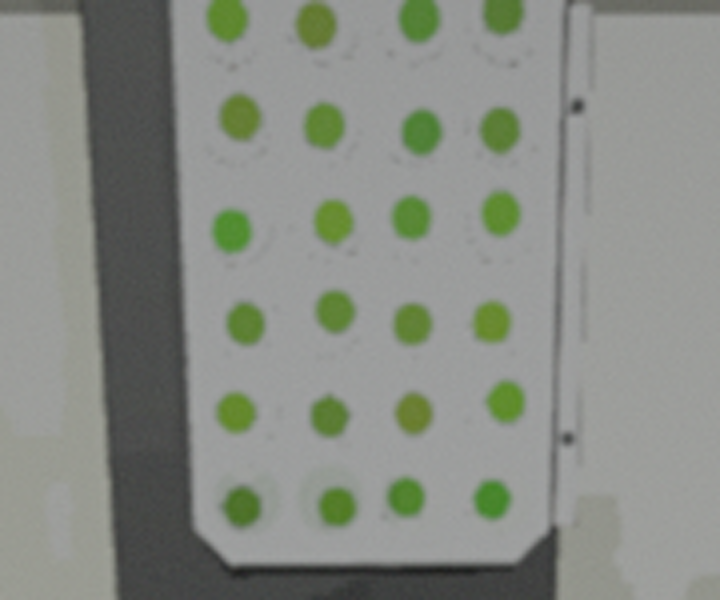

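```bash
python3 - <<'E'
from h import *
p=pickle.load(open('pics/w5.png.pkl','rb'))
g=cv2.cvtColor(p['frame'],cv2.COLOR_RGB2GRAY).astype(float)
for v in (15,40,65,90,115,125):
    row=g[v-2:v+3].mean(0); 
    print(v,[int(x) for x in row[238:278]],'|',[int(x) for x in row[355:376]])
E
```

```text
15 [147, 147, 149, 146, 123, 87, 75, 77, 77, 78, 78, 78, 78, 79, 79, 77, 78, 78, 77, 78, 80, 79, 79, 78, 75, 72, 84, 123, 148, 153, 153, 152, 152, 153, 152, 152, 150, 150, 148, 149] | [152, 152, 152, 152, 153, 154, 149, 126, 120, 143, 152, 153, 153, 149, 140, 141, 150, 152, 152, 152, 151]
40 [148, 149, 149, 150, 150, 144, 112, 77, 75, 78, 79, 77, 79, 78, 78, 78, 78, 78, 79, 79, 78, 79, 79, 78, 76, 72, 71, 82, 118, 147, 154, 155, 153, 154, 154, 154, 152, 152, 151, 150] | [153, 153, 154, 154, 155, 153, 135, 110, 130, 152, 156, 155, 151, 141, 142, 152, 154, 153, 154, 154, 154]
65 [150, 150, 150, 151, 150, 151, 149, 128, 91, 76, 75, 78, 78, 78, 78, 77, 77, 78, 78, 78, 78, 76, 77, 77, 77, 77, 75, 71, 79, 113, 144, 156, 156, 156, 155, 155, 155, 155, 154, 153] | [155, 155, 156, 156, 157, 148, 123, 129, 152, 156, 155, 154, 147, 148, 154, 155, 155, 155, 155, 155, 155]
90 [152, 151, 151, 152, 151, 152, 152, 154, 150, 120, 79, 72, 76, 77, 76, 76, 77, 77, 77, 78, 76, 76, 76, 76, 78, 78, 76, 75, 70, 74, 103, 139, 157, 157, 157, 156, 156, 156, 156, 156] | [156, 156, 156, 157, 153, 130, 128, 150, 157, 157, 156, 156, 156, 156, 156, 155, 155, 156, 156, 156, 156]
115 [151, 152, 152, 152, 152, 152, 152, 152, 153, 152, 132, 91, 69, 70, 71, 71, 71, 72, 70, 71, 71, 70, 70, 70, 72, 71, 72, 70, 71, 69, 74, 104, 142, 156, 159, 157, 157, 157, 157, 157] | [157, 157, 158, 155, 133, 108, 133, 156, 158, 158, 155, 149, 149, 155, 157, 158, 156, 157, 156, 157, 157]
125 [157, 156, 153, 153, 152, 152, 153, 153, 152, 154, 150, 123, 82, 69, 70, 72, 70, 71, 70, 71, 71, 71, 70, 71, 71, 70, 71, 71, 71, 69, 67, 85, 133, 157, 159, 158, 157, 154, 146, 135] | [157, 158, 159, 153, 130, 125, 148, 157, 159, 156, 154, 149, 147, 147, 147, 147, 147, 146, 147, 146, 148]
```

```bash
python3 - <<'E'
from h import *
p=pickle.load(open('pics/w5.png.pkl','rb'))
for v,a,b,c,d in((15,242.4,264.8,362,369.5),(40,244,266,361,368.5),(65,245.6,267.1,360.3,367.5),(90,247.2,268.3,359.8,0),(115,248.7,269.3,359,366.5),(125,249.2,269.7,359,0)):
    A=onz(p,(a,v),.09);B=onz(p,(b,v),.11);C=onz(p,(c,v),.11);D=onz(p,(d,v),.097)
    print(v,A[:2].round(4),B[:2].round(4),C[:2].round(4),D[:2].round(4),'offset',((B-A)[0]*1e3).round(1),'w',((C-B)[0]*1e3).round(1))
E
```

```text
15 [0.4083 0.2978] [0.4307 0.293 ] [0.5132 0.2919] [0.5213 0.2948] offset 22.4 w 82.6
40 [0.4081 0.2777] [0.4305 0.274 ] [0.5127 0.2729] [0.5209 0.275 ] offset 22.4 w 82.2
65 [0.4079 0.2569] [0.4302 0.2542] [0.5124 0.2531] [0.5205 0.2545] offset 22.3 w 82.2
90 [0.4077 0.2353] [0.43   0.2337] [0.5123 0.2325] [0.1816 0.2383] offset 22.3 w 82.3
115 [0.4074 0.2128] [0.4297 0.2124] [0.5119 0.2111] [0.5205 0.211 ] offset 22.3 w 82.3
125 [0.4072 0.2035] [0.4295 0.2036] [0.512  0.2023] [0.1729 0.2075] offset 22.3 w 82.5
```

```bash
python3 - <<'E'
from h import *
for n in('w4','w5'):
    p=pickle.load(open(f'pics/{n}.png.pkl','rb'))
    g=cv2.cvtColor(p['frame'],cv2.COLOR_RGB2GRAY).astype(float)
    for u in (285,310,330,345):
        print(n,u,[int(x) for x in g[85:155,u-3:u+4].mean(1)])
E
```

```text
w4 285 [163, 162, 163, 163, 163, 162, 163, 163, 163, 164, 163, 150, 115, 106, 126, 116, 76, 48, 44, 48, 61, 74, 77, 77, 77, 77, 76, 76, 76, 77, 76, 78, 77, 78, 76, 76, 78, 76, 77, 77, 78, 77, 76, 77, 76, 77, 78, 77, 77, 77, 77, 77, 78, 78, 77, 75, 73, 72, 71, 71, 68, 57, 60, 80, 85, 84, 83, 84, 84, 84]
w4 310 [159, 161, 163, 163, 163, 163, 163, 163, 163, 163, 164, 150, 118, 112, 127, 116, 77, 48, 44, 48, 62, 76, 79, 77, 79, 77, 78, 77, 78, 79, 79, 78, 78, 78, 78, 78, 77, 78, 78, 78, 79, 78, 77, 79, 78, 80, 78, 78, 78, 79, 78, 79, 79, 78, 78, 75, 72, 71, 72, 72, 68, 55, 59, 80, 86, 84, 85, 84, 85, 84]
w4 330 [163, 163, 163, 162, 163, 162, 163, 163, 163, 164, 164, 150, 118, 112, 126, 116, 77, 48, 44, 48, 62, 77, 81, 79, 78, 79, 79, 79, 79, 78, 79, 79, 79, 80, 79, 79, 79, 79, 79, 79, 80, 79, 79, 79, 79, 80, 80, 80, 80, 78, 79, 79, 78, 74, 74, 74, 71, 72, 72, 71, 68, 60, 66, 86, 90, 88, 87, 87, 87, 87]
w4 345 [161, 162, 162, 163, 162, 163, 163, 163, 163, 164, 163, 150, 118, 111, 127, 117, 76, 48, 45, 56, 71, 79, 80, 80, 79, 79, 80, 80, 81, 79, 79, 80, 80, 80, 81, 80, 80, 80, 80, 81, 80, 
[... 791 characters left out ...]
 56, 55, 55]
w5 330 [150, 155, 157, 156, 156, 156, 156, 156, 156, 157, 156, 156, 156, 153, 148, 141, 139, 137, 136, 136, 138, 142, 148, 154, 156, 157, 157, 157, 157, 157, 157, 157, 157, 157, 157, 156, 154, 151, 149, 149, 150, 150, 154, 156, 156, 157, 157, 158, 157, 158, 157, 157, 158, 158, 156, 132, 77, 35, 46, 61, 65, 64, 64, 64, 63, 63, 63, 63, 63, 64]
w5 345 [138, 153, 157, 156, 156, 157, 156, 157, 157, 154, 147, 139, 133, 129, 126, 125, 126, 129, 132, 137, 146, 154, 157, 158, 157, 157, 157, 157, 157, 156, 157, 157, 157, 157, 150, 131, 114, 108, 106, 104, 104, 106, 107, 115, 133, 151, 157, 157, 156, 157, 157, 158, 157, 159, 154, 130, 76, 47, 61, 65, 64, 65, 64, 63, 65, 64, 65, 64, 64, 63]
```

```bash
python3 - <<'E'
from h import *
p=pickle.load(open('pics/w4.png.pkl','rb'))
print(-np.array(p['R']).T@p['t'])
for v,z in((96.7,.11),(99,.094),(101,.09),(101,.094),(145.3,.09)): print(v,z,onz(p,(310,v),z).round(4))
p=pickle.load(open('pics/w5.png.pkl','rb'))
print(-np.array(p['R']).T@p['t'])
for v,z in((140.5,.11),(142,.09)): print(v,z,onz(p,(310,v),z).round(4))
E
```

```text
[0.47037782 0.18014792 0.34334044]
96.7 0.11 [0.4632 0.1895 0.11  ]
99 0.094 [0.4627 0.1888 0.094 ]
101 0.09 [0.4625 0.1877 0.09  ]
101 0.094 [0.4626 0.1876 0.094 ]
145.3 0.09 [0.4618 0.1601 0.09  ]
[0.47284928 0.21133308 0.46909405]
140.5 0.11 [0.4663 0.1891 0.11  ]
142 0.09 [0.4659 0.1865 0.09  ]
```

{"op": "play_rows", "data": {"deltas": [[0.02,0,-0.03,0,0.015,0],[0.04,0,-0.06,0,0.015,0],[0.05,0,-0.08,0,0.015,0],[0.05,0,-0.09,0,0.015,0],[0.05,0,-0.09,0,0.015,0]]}}

```text
clock: 8.05
tcp_pos: [0.4721, 0.2201, 0.4349]
orientation: [[0.007, 1.0, -0.012], [0.015, -0.012, -1.0], [-1.0, 0.007, -0.015]]
contact_force: [0.5, -0.8, 0.5]
finger_gap: 0.04
```

```bash
python3 - <<'E'
from h import *
p=snap('wrist','w6.png')
print(-np.array(p['R']).T@p['t'])
uv=proj(p,[[.47,.316,.097],[.515,.27,.097]]);print(uv)
x,y=int(uv[0][0])-75,max(0,int(uv[0][1])-30);print(x,y)
cv2.imwrite('pics/w6c.png',cv2.resize(p['frame'][y:y+115,x:x+150,::-1],None,fx=5,fy=5,interpolation=2))
E
```

```text
[0.47285722 0.30377178 0.41569723]
[[315.72882173 104.80064126]
 [369.86837989 161.8796824 ]]
240 74
```

View pics/w6c.png

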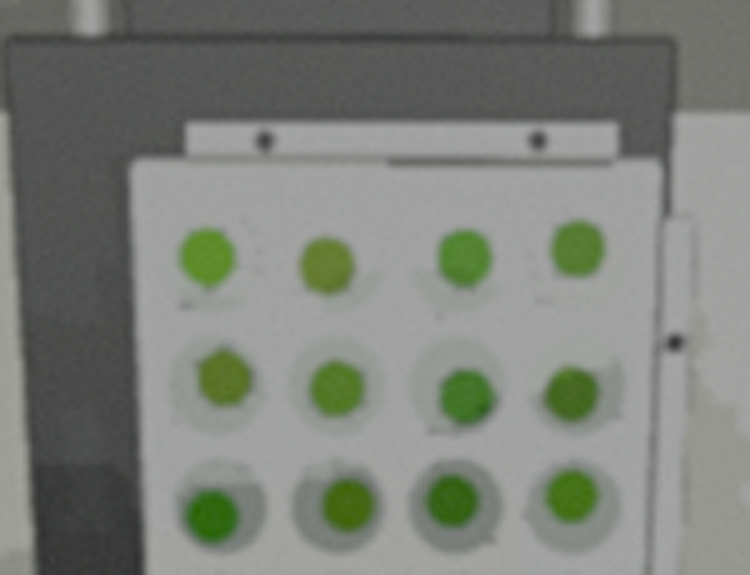

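{"op": "play_rows", "data": {"deltas": [[0,-0.035,-0.015,0,-0.015,-0.007],[0,-0.074,-0.03,0,-0.015,-0.007],[0.035,-0.076,-0.03,0,-0.015,-0.007],[0.075,-0.076,-0.03,0,-0.015,-0.007],[0.115,-0.076,-0.03,0,-0.015,-0.007]], "gripper": 0.0}}

```text
clock: 8.52
tcp_pos: [0.3984, 0.2499, 0.321]
orientation: [[0.006, 1.0, -0.015], [0.001, -0.015, -1.0], [-1.0, 0.006, -0.002]]
contact_force: [0.6, -0.1, -1.1]
finger_gap: 0.0087
```

{"op": "play_rows", "data": {"deltas": [[0.02,-0.003,0,0,0,-0.006],[0.04,-0.003,0,0,0,-0.006],[0.058,-0.003,0,0,0,-0.006],[0.058,0.0,0,0,0,-0.006],[0.058,0.004,0,0,0,-0.006]]}}

```text
clock: 8.93
tcp_pos: [0.4034, 0.2485, 0.2632]
orientation: [[-0.0, 1.0, -0.017], [-0.0, -0.017, -1.0], [-1.0, -0.0, 0.0]]
contact_force: [-0.6, -0.2, 1.3]
finger_gap: 0.0007
```

{"op": "play_rows", "data": {"deltas": [[0,0.003,0,0,0,0],[0,0.006,0,0,0,0],[0,0.009,0,0,0,0],[0,0.011,0,0,0,0],[0,0.013,0,0,0,0]]}}

```text
clock: 9.35
tcp_pos: [0.4162, 0.2483, 0.2638]
orientation: [[-0.001, 1.0, -0.017], [0.0, -0.017, -1.0], [-1.0, -0.001, -0.0]]
contact_force: [-4.6, 0.7, 4.5]
finger_gap: 0.0005
```

{"op": "play_rows", "data": {"deltas": [[0,0.001,0,0,0,0],[0,0.002,0,0,0,0],[0,0.002,0,0,0,0],[0,0.002,0,0,0,0],[0,0.002,0,0,0,0]]}}

```text
clock: 9.77
tcp_pos: [0.4167, 0.2484, 0.2637]
orientation: [[-0.005, 1.0, -0.015], [-0.001, -0.015, -1.0], [-1.0, -0.005, 0.001]]
contact_force: [-4.7, 1.8, 4.3]
finger_gap: 0.0006
```

{"op": "play_rows", "data": {"deltas": [[0,-0.004,0,0,0,0],[0,-0.015,0,0,0,0],[-0.035,-0.015,0,0,0,0],[-0.075,-0.015,0,0,0,0],[-0.115,-0.015,0,0,0,0]]}}

```text
clock: 10.18
tcp_pos: [0.4022, 0.2485, 0.3797]
orientation: [[-0.005, 1.0, -0.016], [-0.002, -0.016, -1.0], [-1.0, -0.005, 0.002]]
contact_force: [-0.2, 0.6, 0.0]
finger_gap: 0.0006
```

```bash
cat > k.py <<'E'
from h import *
from scipy.spatial.transform import Rotation as Ro
def keyR(yaw):
    y=np.radians(yaw); xs=np.array([np.cos(y),np.sin(y),0]); ys=np.array([-np.sin(y),np.cos(y),0]); zz=np.array([0,0,1.])
    n=-.5*xs+np.cos(np.pi/6)*zz; xk=np.cos(np.pi/6)*xs+.5*zz
    return n,np.c_[-n,ys,xk]
def delta(T,Rt):
    s=ctrl.state(); R0=np.array(s['orientation']); p0=np.array(s['tcp_pos'])
    return R0.T@(T-p0), Ro.from_matrix(R0.T@Rt).as_rotvec()
E
python3 - <<'E'
from k import *
n,Rt=keyR(-28); g=np.array([.525,-.252,.122])
T=g+n*(.147+.13); print(T,ctrl.state()['clock']); print([v.round(4) for v in delta(T,Rt)])
p=snap('scene','sc7.png')
cv2.imwrite('pics/sc7c.png',cv2.resize(p['frame'][165:245,350:470,::-1],None,fx=6.5,fy=6.5,interpolation=2))
E
```

```text
[ 0.40271176 -0.18697819  0.36188904] 10.1833
[array([0.0186, 0.0074, 0.4354]), array([-1.0702, -0.4706,  0.2926])]
```

View pics/sc7c.png

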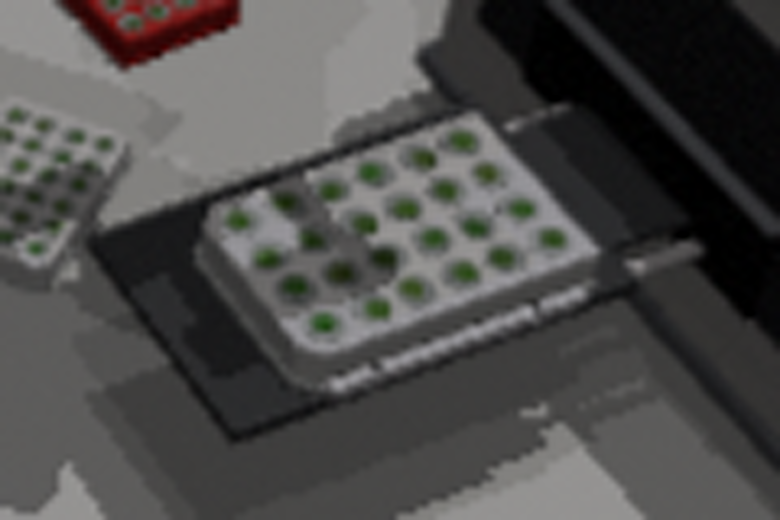

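{"op": "play_rows", "data": {"deltas": [[-0.01,0,0.038,-0.1,-0.044,0.027],[-0.02,0.002,0.078,-0.2,-0.088,0.055],[-0.02,0.003,0.118,-0.3,-0.132,0.082],[-0.02,0.004,0.158,-0.4,-0.176,0.11],[-0.02,0.005,0.198,-0.5,-0.22,0.137]], "gripper": 0.06}}

```text
clock: 10.65
tcp_pos: [0.4059, 0.0495, 0.4059]
orientation: [[0.19, 0.874, 0.448], [-0.172, 0.479, -0.861], [-0.967, 0.087, 0.242]]
contact_force: [0.7, -1.1, -0.1]
finger_gap: 0.0316
```

```bash
python3 - <<'E'
from k import *
n,Rt=keyR(-28); g=np.array([.525,-.252,.122])
T=g+n*(.147+.13); s=ctrl.state();print(T,s['qpos'].round(1) if hasattr(s['qpos'],'round') else s['qpos']); print([v.round(4) for v in delta(T,Rt)])
E
```

```text
[ 0.40271176 -0.18697819  0.36188904] [-30.4  24.   17.3 129.8  16.5  19.8  -2. ]
[array([ 0.0826, -0.1198,  0.1915]), array([-0.5712, -0.2454,  0.1399])]
```

{"op": "play_rows", "data": {"deltas": [[0.012,-0.022,0.034,-0.115,-0.05,0.028],[0.028,-0.045,0.07,-0.23,-0.1,0.056],[0.045,-0.068,0.108,-0.345,-0.15,0.084],[0.062,-0.09,0.145,-0.46,-0.2,0.112],[0.078,-0.112,0.18,-0.57,-0.245,0.14]]}}

```text
clock: 11.07
tcp_pos: [0.4004, -0.0573, 0.3868]
orientation: [[0.276, 0.712, 0.645], [-0.24, 0.701, -0.671], [-0.931, 0.031, 0.364]]
contact_force: [-0.0, 0.5, 0.1]
finger_gap: 0.0597
```

```bash
python3 - <<'E'
from k import *
s=ctrl.state();print(np.round(s['qpos'],1),np.round(s['tcp_pos'],4),s['clock'])
p=snap('wrist','w8.png')
for o in('key_grip','supply'): print(o,[(np.round(r['position'],4),round(r['confidence'],2),proj(p,r['position'])[0].round()) for r in ctrl.spot_in(p,o)])
E
```

```text
[-16.3  25.8  17.8 135.8  62.8   7.4 -18.6] [ 0.4004 -0.0573  0.3868] 11.0667
key_grip [(array([ 0.5195, -0.2499,  0.123 ]), 0.8, array([259., 331.]))]
supply [(array([ 0.539 , -0.2307,  0.0733]), 0.61, array([290., 291.]))]
```

View pics/w8.png

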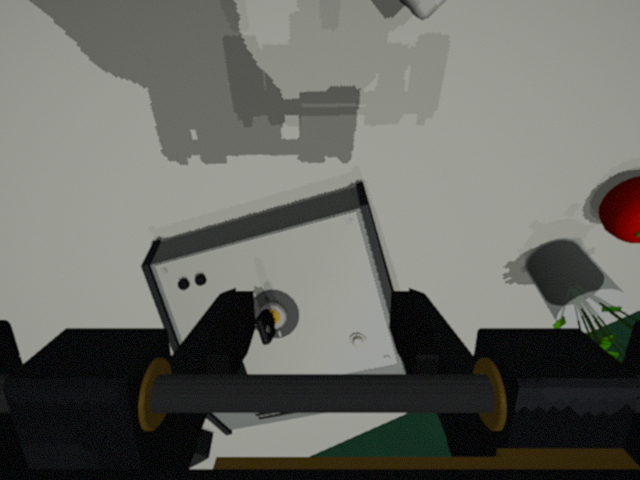

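```bash
python3 - <<'E'
from k import *
n,Rt=keyR(-28); g=np.array([.522,-.251,.122])
T=g+n*(.147+.13); print(T); print([v.round(4) for v in delta(T,Rt)])
E
```

```text
[ 0.39971176 -0.18597819  0.36188904]
[array([ 0.0539, -0.0914,  0.0773]), array([-0.2898, -0.1457,  0.1042])]
```

{"op": "play_rows", "data": {"deltas": [[0.01,-0.018,0.016,-0.06,-0.03,0.02],[0.021,-0.036,0.031,-0.12,-0.06,0.042],[0.032,-0.055,0.046,-0.175,-0.09,0.063],[0.043,-0.073,0.062,-0.23,-0.12,0.084],[0.054,-0.091,0.077,-0.29,-0.146,0.104]]}}

```text
clock: 11.63
tcp_pos: [0.3985, -0.1273, 0.3709]
orientation: [[0.341, 0.586, 0.735], [-0.259, 0.811, -0.525], [-0.904, -0.012, 0.428]]
contact_force: [-0.6, -1.4, 0.0]
finger_gap: 0.06
```

```bash
python3 - <<'E'
from k import *
s=ctrl.state();print(np.round(s['qpos'],1),np.round(s['tcp_pos'],4),s['clock'])
n,Rt=keyR(-28); g=np.array([.522,-.251,.122])
T=g+n*(.147+.13); print([v.round(4) for v in delta(T,Rt)])
p=snap('wrist','w9.png')
for o in('key_grip',): print(o,[(np.round(r['position'],4),round(r['confidence'],2),proj(p,r['position'])[0].round()) for r in ctrl.spot_in(p,o)])
E
```

```text
[  8.   27.3  -2.  137.  114.8  15.  -52.3] [ 0.3985 -0.1273  0.3709] 11.6333
[array([ 0.0238, -0.0468,  0.0278]), array([-0.1158, -0.0816,  0.074 ])]
key_grip [(array([ 0.5173, -0.2473,  0.123 ]), 0.64, array([290., 280.]))]
```

View pics/w9.png

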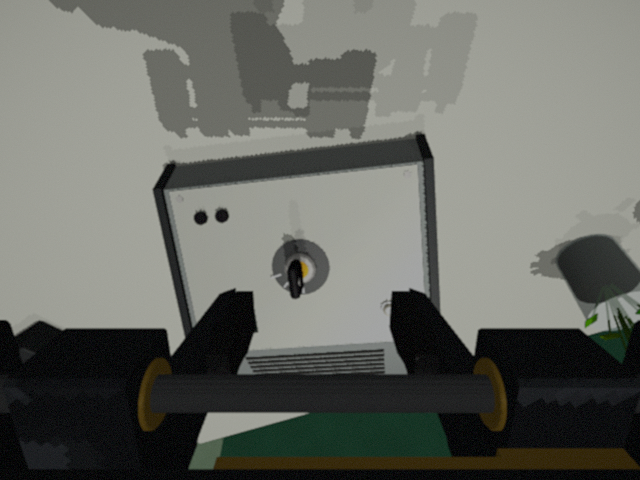

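{"op": "play_rows", "data": {"deltas": [[0.004,-0.009,0.006,-0.024,-0.016,0.015],[0.01,-0.02,0.012,-0.05,-0.034,0.03],[0.015,-0.03,0.018,-0.075,-0.052,0.047],[0.02,-0.04,0.024,-0.1,-0.07,0.065],[0.024,-0.047,0.028,-0.116,-0.082,0.074]]}}

```text
clock: 12.15
tcp_pos: [0.3972, -0.1915, 0.3614]
orientation: [[0.435, 0.482, 0.761], [-0.243, 0.876, -0.416], [-0.867, -0.004, 0.498]]
contact_force: [-0.5, -0.4, 0.2]
finger_gap: 0.0601
```

```bash
python3 - <<'E'
from k import *
s=ctrl.state();print(np.round(s['qpos'],1),np.round(s['tcp_pos'],4),s['clock'])
n,Rt=keyR(-28); g=np.array([.522,-.251,.122])
T=g+n*(.147+.13); print([v.round(4) for v in delta(T,Rt)])
p=snap('wrist','w10.png')
print([(np.round(r['position'],4),round(r['confidence'],2),proj(p,r['position'])[0].round()) for r in ctrl.spot_in(p,'key_grip')])
print(proj(p,[[.522,-.251,.122]]))
cv2.imwrite('pics/w10c.png',cv2.resize(p['frame'][90:340,140:460,::-1],None,fx=2.5,fy=2.4,interpolation=2))
E
```

```text
[ 28.3  30.  -16.  136.5 136.4  20.8 -56.9] [ 0.3972 -0.1915  0.3614] 12.15
[array([-0.0006,  0.006 , -0.0002]), array([-0.0104, -0.002 ,  0.0101])]
[(array([ 0.519 , -0.2515,  0.1277]), 0.96, array([330., 239.]))]
[[332.4176127  235.49400986]]
```

View pics/w10c.png

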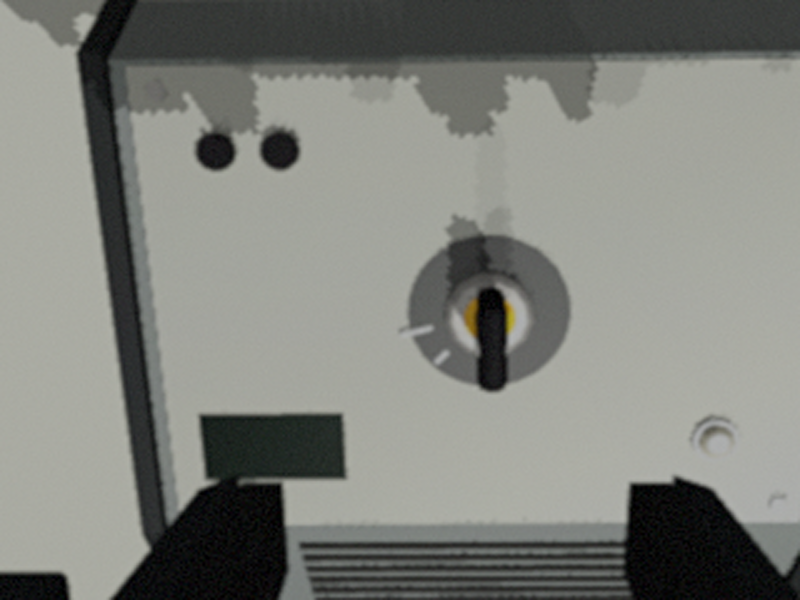

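```bash
python3 - <<'E'
from k import *
S=pickle.load(open('pics/scene0.png.pkl','rb'));D=pickle.load(open('pics/side0.png.pkl','rb'));W=pickle.load(open('pics/w10.png.pkl','rb'))
def tri(obs):
    A=np.zeros((3,3));b=np.zeros(3)
    for p,px in obs:
        o,d=ray(p,px);d=d/np.linalg.norm(d);P=np.eye(3)-np.outer(d,d);A+=P;b+=P@o
    X=np.linalg.solve(A,b); return X, [ (proj(p,X)[0]-px).round(1) for p,px in obs]
dial=[(S,(217.75,308.4)),(D,(394.5,317)),(W,(335.5,219))]
X,r=tri(dial);print(X.round(4),r)
for i in range(3):
    print(tri([dial[j] for j in range(3) if j!=i])[0].round(4))
n,_=keyR(-28); print('grip',X+.032*n)
# panel screws / features: display corners W vs side
w=lambda q:(140+q[0]/2.5,90+q[1]/2.4); c4=lambda q:(320+q[0]/4,260+q[1]/4); c3=lambda q:(120+q[0]/4,240+q[1]/4)
B,r=tri([(W,w((716,437))),(S,c3((525,325))),(D,c4((388,88)))]);print('btn',B.round(4),r)
H,r=tri([(W,w((215,150))),(S,c3((262,216))),(D,c4((181,394)))]);print('h1',H.round(4),r)
print([ (v-X).dot(n).round(4) for v in(B,H)])
# yaw from W: front lip line & rear line on panel plane through X
def onplane(px):
    o,d=ray(W,px); return o+d*((X-o)@n)/(d@n)
for a,b in (((135,62),(790,52)),((170,525),(600,523)),((200,415),(343,414))):
    v=onplane(w(b))-onplane(w(a)); print('yaw',np.degrees(np.arctan2(-v[0],v[1])),v)
v=onplane(w((150,535)))-onplane(w((96,80)));print(v, np.degrees(np.arctan2(v[1],v[0])))
E
```

```text
[ 0.5407 -0.2584  0.0864] [array([ 0.6, -0. ]), array([-0.1,  0.1]), array([-1.2,  0.8])]
[ 0.5414 -0.2576  0.0853]
[ 0.5405 -0.2585  0.0861]
[ 0.5407 -0.2594  0.0876]
grip [ 0.52657075 -0.25090552  0.11408818]
btn [ 0.6129 -0.2088  0.1109] [array([-2. ,  0.2]), array([0.6, 0.1]), array([-0.2, -0.3])]
h1 [ 0.4575 -0.3108  0.0598] [array([-0.9, -0. ]), array([ 0.4, -0.2]), array([0.3, 0.1])]
[np.float64(0.001), np.float64(0.0014)]
yaw -27.769107411567962 [ 0.09271309  0.17607608 -0.00046298]
yaw -27.97984456398833 [ 7.26470545e-02  1.36745264e-01 -3.14488739e-05]
yaw -27.9328122642614 [ 2.31951151e-02  4.37473483e-02 -3.35237853e-05]
[ 0.12466932 -0.06843796  0.08210276] -28.76484576036663
```

{"op": "play_rows", "data": {"deltas": [[0,0.003,0,-0.124,0,0],[0,0.005,0,-0.248,0,0],[0,0.005,0,-0.372,0,0],[0,0.005,0,-0.496,0,0],[0,0.005,0,-0.62,0,0]], "gripper": 0.045}}

```text
clock: 12.67
tcp_pos: [0.3998, -0.1857, 0.3614]
orientation: [[0.432, -0.054, 0.9], [-0.243, 0.954, 0.174], [-0.868, -0.294, 0.4]]
contact_force: [-0.2, 0.6, -0.5]
finger_gap: 0.0453
```

{"op": "play_rows", "data": {"deltas": [[0,0,0,-0.124,0,0],[0,0,0,-0.248,0,0],[0,0,0,-0.372,0,0],[0,0,0,-0.496,0,0],[0,0,0,-0.62,0,0]]}}

```text
clock: 13.08
tcp_pos: [0.4003, -0.184, 0.3616]
orientation: [[0.431, -0.571, 0.699], [-0.243, 0.673, 0.699], [-0.869, -0.471, 0.151]]
contact_force: [0.1, -0.1, -0.2]
finger_gap: 0.045
```

```bash
python3 - <<'E'
from k import *
s=ctrl.state();print(np.round(s['qpos'],1),np.round(s['tcp_pos'],4),s['clock'])
E
```

```text
[ 14.9  29.8   2.4 137.  162.   16.6 -11.9] [ 0.4003 -0.184   0.3616] 13.0833
```

{"op": "play_rows", "data": {"deltas": [[0,0,0,-0.124,0,0],[0,0,0,-0.248,0,0],[0,0,0,-0.372,0,0],[0,0,0,-0.496,0,0],[0,0,0,-0.62,0,0]]}}

```text
clock: 13.5
tcp_pos: [0.4008, -0.1823, 0.362]
orientation: [[0.43, -0.872, 0.233], [-0.243, 0.137, 0.96], [-0.869, -0.47, -0.153]]
contact_force: [-0.8, 0.1, 0.3]
finger_gap: 0.0451
```

{"op": "play_rows", "data": {"deltas": [[0,0,0,-0.124,0,0],[0,0,0,-0.248,0,0],[0,0,0,-0.372,0,0],[0,0,0,-0.496,0,0],[0,0,0,-0.62,0,0]]}}

```text
clock: 13.92
tcp_pos: [0.4014, -0.1808, 0.3625]
orientation: [[0.43, -0.844, -0.321], [-0.244, -0.451, 0.859], [-0.869, -0.291, -0.4]]
contact_force: [-0.3, -0.5, -0.2]
finger_gap: 0.045
```

```bash
python3 - <<'E'
from k import *
s=ctrl.state();print(np.round(s['qpos'],1),np.round(s['tcp_pos'],4),s['clock'])
n,Rt=keyR(-28); Rt=Rt@np.diag([1,-1,-1]); g=np.array([.5266,-.2509,.1141])
print([v.round(4) for v in delta(g+n*(.1473+.10),Rt)])
E
```

```text
[  4.2  31.1  18.2 137.5 191.6  16.9  30. ] [ 0.4014 -0.1808  0.3625] 13.9167
[array([ 0.0396,  0.0019, -0.0018]), array([-0.6529,  0.0016, -0.0155])]
```

{"op": "play_rows", "data": {"deltas": [[0.004,0,0,-0.124,0,-0.003],[0.012,0,0,-0.248,0,-0.006],[0.02,0,-0.001,-0.372,0,-0.01],[0.03,0.001,-0.001,-0.496,0,-0.013],[0.04,0.002,-0.002,-0.62,0.002,-0.016]]}}

```text
clock: 14.33
tcp_pos: [0.4186, -0.1917, 0.3282]
orientation: [[0.443, -0.491, -0.75], [-0.237, -0.871, 0.43], [-0.865, -0.013, -0.502]]
contact_force: [0.4, -0.0, -0.6]
finger_gap: 0.0453
```

```bash
python3 - <<'E'
from k import *
s=ctrl.state();print(np.round(s['qpos'],1),np.round(s['tcp_pos'],4),s['clock'])
n,Rt=keyR(-28); Rt=Rt@np.diag([1,-1,-1]); g=np.array([.5266,-.2509,.1141])
print([v.round(4) for v in delta(g+n*(.1473+.10),Rt)])
p=snap('wrist','w11.png')
print(proj(p,[g,g-.032*n,g+.014*n]))
E
```

```text
[  1.4  38.4  25.8 136.8 205.6  25.   51.9] [ 0.4186 -0.1917  0.3282] 14.3333
[array([-0.0003,  0.0016,  0.0004]), array([-0.0272, -0.0026, -0.001 ])]
[[325.8499184  246.50114568]
 [325.3876521  231.75455649]
 [326.09088814 254.18823386]]
```

View pics/w11.png

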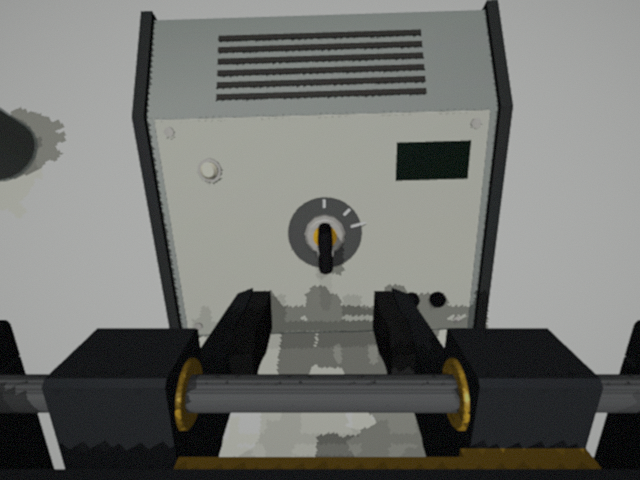

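{"op": "play_rows", "data": {"deltas": [[0.012,0.0016,0,-0.027,0,0],[0.026,0.0016,0,-0.027,0,0],[0.04,0.0016,0,-0.027,0,0],[0.052,0.0016,0,-0.027,0,0],[0.06,0.0016,0,-0.027,0,0]]}}

```text
clock: 14.8
tcp_pos: [0.4463, -0.2065, 0.2748]
orientation: [[0.442, -0.466, -0.766], [-0.238, -0.885, 0.401], [-0.865, 0.005, -0.502]]
contact_force: [0.1, -0.2, 0.6]
finger_gap: 0.0452
```

```bash
python3 - <<'E'
from k import *
s=ctrl.state();print(np.round(s['qpos'],1),np.round(s['tcp_pos'],4),s['clock'])
n,Rt=keyR(-28); Rt=Rt@np.diag([1,-1,-1]); g=np.array([.5266,-.2509,.1141])
print([v.round(4) for v in delta(g+n*(.1473+.004),Rt)])
p=snap('wrist','w12.png')
print(proj(p,[g,g-.032*n,g+.014*n]))
cv2.imwrite('pics/w12c.png',cv2.resize(p['frame'][100:330,200:460,::-1],None,fx=3,fy=2.6,interpolation=2))
E
```

```text
[  2.6  47.   25.7 133.7 204.6  30.7  53.3] [ 0.4463 -0.2065  0.2748] 14.8
[array([0.0338, 0.0014, 0.001 ]), array([ 0.0057, -0.0028, -0.003 ])]
[[326.39215098 289.99980527]
 [325.6173924  264.98942071]
 [326.81852301 303.76374244]]
```

View pics/w12c.png

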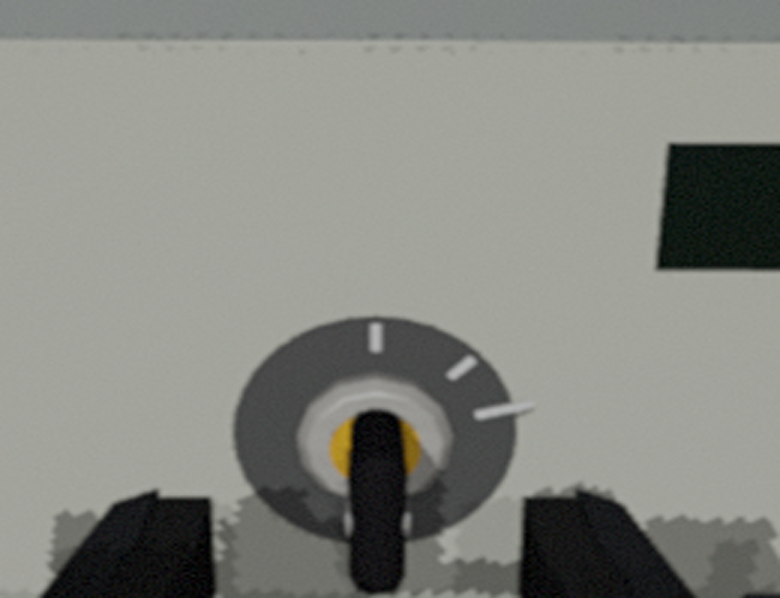

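{"op": "play_rows", "data": {"deltas": [[0.008,0.0007,0.0005,0.005,0,0],[0.017,0.0014,0.001,0.006,-0.003,-0.003],[0.026,0.0014,0.001,0.006,-0.003,-0.003],[0.033,0.0014,0.001,0.006,-0.003,-0.003],[0.034,0.0014,0.001,0.006,-0.003,-0.003]]}}

```text
clock: 15.27
tcp_pos: [0.4608, -0.2158, 0.2431]
orientation: [[0.441, -0.469, -0.765], [-0.234, -0.883, 0.406], [-0.867, -0.0, -0.499]]
contact_force: [0.6, 0.3, 0.2]
finger_gap: 0.0451
```

```bash
python3 - <<'E'
from k import *
n,Rt=keyR(-28); Rt=Rt@np.diag([1,-1,-1]); g=np.array([.5266,-.2509,.1141])
print([v.round(4) for v in delta(g+n*(.1473+.004),Rt)])
E
```

```text
[array([-0.0023,  0.0001, -0.0001]), array([0.0007, 0.0012, 0.0005])]
```

{"op": "play_rows", "data": {"deltas": [[-0.002,0,0,0,0,0],[-0.002,0,0,0,0,0],[-0.002,0,0,0,0,0],[-0.002,0,0,0,0,0],[-0.002,0,0,0,0,0]], "gripper": 0.0, "newtons": 30}}

```text
clock: 15.68
tcp_pos: [0.4598, -0.2153, 0.2451]
orientation: [[0.441, -0.469, -0.765], [-0.234, -0.883, 0.406], [-0.866, -0.0, -0.499]]
contact_force: [0.1, -0.5, -0.5]
finger_gap: 0.0138
```

{"op": "play_rows", "data": {"deltas": [[0,0,0,0,0,0],[0,0,0,0,0,0],[0,0,0,0,0,0],[0,0,0,0,0,0],[0,0,0,0,0,0]]}}

```text
clock: 16.1
tcp_pos: [0.4596, -0.2157, 0.2452]
orientation: [[0.441, -0.47, -0.765], [-0.235, -0.883, 0.407], [-0.866, 0.0, -0.499]]
contact_force: [-0.8, -2.4, -0.9]
finger_gap: 0.009
```

{"op": "play_rows", "data": {"deltas": [[0,0,0,0.08,0,0],[0,0,0,0.16,0,0],[0,0,0,0.24,0,0],[0,0,0,0.32,0,0],[0,0,0,0.4,0,0]]}}

```text
clock: 16.52
tcp_pos: [0.4598, -0.2155, 0.2453]
orientation: [[0.441, -0.732, -0.519], [-0.234, -0.652, 0.721], [-0.866, -0.196, -0.459]]
contact_force: [0.4, -1.9, -0.2]
finger_gap: 0.0089
```

```bash
cat >> k.py <<'E'
def rep():
    n,Rt=keyR(-28); Rt=Rt@np.diag([1,-1,-1]); s=ctrl.state(); R=np.array(s['orientation'])
    M=Rt.T@R; th=np.arctan2(M[2,1],M[1,1]); g=np.array([.5266,-.2509,.1141]); T0=g+n*.1513
    print('turn deg',np.degrees(th).round(2),'rad',th.round(4),'axis tilt',(M[:,0]).round(4),'pos err (tool)',(R.T@(T0-np.array(s['tcp_pos']))).round(4))
    print('q',np.round(s['qpos'],1),'F',np.round(s['contact_force'],1),'M tool',np.round(R.T@np.array(s['wrist_torque']),3),s['clock'],s['finger_gap'])
E
python3 -c "
from k import *
rep()"
```

```text
turn deg 23.13 rad 0.4036 axis tilt [ 1.e+00 -1.e-04  6.e-04] pos err (tool) [ 0.0001 -0.      0.0001]
q [  7.4  49.6  18.6 131.4 196.1  30.4  38.7] F [ 0.4 -1.9 -0.2] M tool [-0.019 -0.438  0.374] 16.5167 0.008896814918044955
```

{"op": "play_rows", "data": {"deltas": [[0,0,0,0.08,0,0],[0,0,0,0.16,0,0],[0,0,0,0.24,0,0],[0,0,0,0.32,0,0],[0,0,0,0.4,0,0]]}}

```text
clock: 16.93
tcp_pos: [0.46, -0.2153, 0.2453]
orientation: [[0.442, -0.877, -0.19], [-0.234, -0.317, 0.919], [-0.866, -0.362, -0.345]]
contact_force: [0.6, -1.1, -0.6]
finger_gap: 0.0087
```

{"op": "play_rows", "data": {"deltas": [[0,0,0,0.08,0,0],[0,0,0,0.16,0,0],[0,0,0,0.24,0,0],[0,0,0,0.32,0,0],[0,0,0,0.4,0,0]]}}

```text
clock: 17.35
tcp_pos: [0.4602, -0.2153, 0.2454]
orientation: [[0.443, -0.88, 0.169], [-0.234, 0.069, 0.97], [-0.866, -0.469, -0.176]]
contact_force: [0.7, -1.2, 0.2]
finger_gap: 0.0088
```

```bash
python3 -c "
from k import *
rep()"
```

```text
turn deg 69.36 rad 1.2105 axis tilt [ 1.0e+00 -1.2e-03 -9.0e-04] pos err (tool) [ 0.0001  0.0005 -0.0001]
q [ 14.7  47.8   6.1 131.  178.8  28.3  11.5] F [ 0.7 -1.2  0.2] M tool [-0.129 -0.031  0.486] 17.35 0.008764407546591768
```

{"op": "play_rows", "data": {"deltas": [[0,0,0,0.04,0,0],[0,0,0,0.08,0,0],[0,0,0,0.11,0,0],[0,0,0,0.13,0,0],[0,0,0,0.15,0,0]]}}

```text
clock: 17.77
tcp_pos: [0.4603, -0.2153, 0.2455]
orientation: [[0.443, -0.845, 0.299], [-0.234, 0.213, 0.949], [-0.865, -0.49, -0.103]]
contact_force: [-0.2, -1.6, -0.8]
finger_gap: 0.009
```

```bash
python3 -c "
from k import *
rep()"
```

```text
turn deg 77.97 rad 1.3608 axis tilt [ 1.     -0.0013 -0.0013] pos err (tool) [ 0.0001  0.0006 -0.0002]
q [ 16.1  47.6   3.8 130.9 175.5  28.2   6.5] F [-0.2 -1.6 -0.8] M tool [-0.497  0.14   0.611] 17.7667 0.009023201601493632
```

{"op": "play_rows", "data": {"deltas": [[0,0,0,0,0,0],[0,0,0,0,0,0],[0,0,0,0,0,0],[0,0,0,0,0,0],[0,0,0,0,0,0]]}}

```text
clock: 18.18
tcp_pos: [0.4603, -0.2153, 0.2455]
orientation: [[0.443, -0.845, 0.299], [-0.234, 0.213, 0.949], [-0.865, -0.49, -0.104]]
contact_force: [-0.4, -2.1, -1.3]
finger_gap: 0.009
```

{"op": "play_rows", "data": {"deltas": [[0,0,0,0,0,0],[0,0,0,0,0,0],[0,0,0,0,0,0],[0,0,0,0,0,0],[0,0,0,0,0,0]]}}

```text
clock: 18.6
tcp_pos: [0.4603, -0.2153, 0.2455]
orientation: [[0.443, -0.845, 0.299], [-0.234, 0.213, 0.949], [-0.865, -0.49, -0.104]]
contact_force: [-0.7, -1.9, 0.2]
finger_gap: 0.0089
```

```bash
python3 -c "
from k import *
rep()
p=snap('wrist','w13.png')
p=snap('side','sd13.png')
cv2.imwrite('pics/sd13c.png',cv2.resize(p['frame'][260:400,320:520,::-1],None,fx=4,fy=4,interpolation=2))
"
```

```text
turn deg 77.95 rad 1.3604 axis tilt [ 1.     -0.0013 -0.0013] pos err (tool) [ 0.0001  0.0006 -0.0002]
q [ 16.1  47.6   3.8 130.9 175.5  28.2   6.5] F [-0.7 -1.9  0.2] M tool [-0.461  0.165  0.563] 18.6 0.008897355039248964
```

View pics/w13.png

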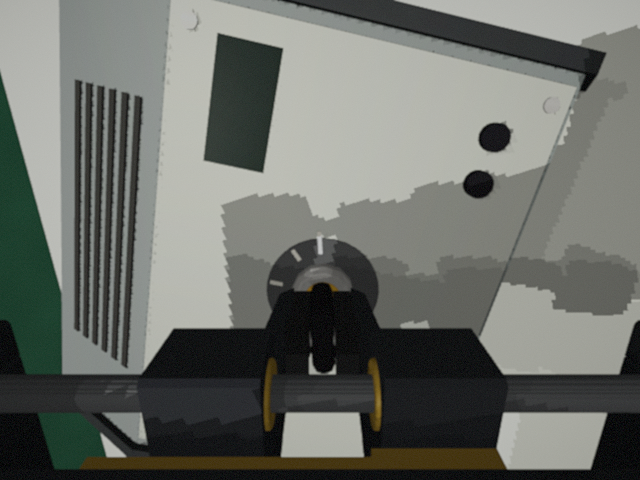

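{"op": "play_rows", "data": {"deltas": [[0,0,0,-0.1,0,0],[0,0,0,-0.2,0,0],[0,0,0,-0.3,0,0],[0,0,0,-0.4,0,0],[0,0,0,-0.49,0,0]]}}

```text
clock: 19.12
tcp_pos: [0.46, -0.2152, 0.2454]
orientation: [[0.442, -0.886, -0.137], [-0.234, -0.262, 0.936], [-0.866, -0.382, -0.323]]
contact_force: [-0.5, -1.0, -2.4]
finger_gap: 0.0088
```

```bash
python3 -c "
from k import *
rep()
"
```

```text
turn deg 49.68 rad 0.8671 axis tilt [ 1.e+00 -8.e-04 -3.e-04] pos err (tool) [ 0.0001  0.0003 -0.    ]
q [ 11.6  48.4  11.4 131.2 186.3  28.8  23. ] F [-0.5 -1.  -2.4] M tool [-0.085 -0.153  0.677] 19.1167 0.008849734459095102
```

{"op": "play_rows", "data": {"deltas": [[0,0,0,-0.03,0,0],[0,0,0,-0.03,0,0],[0,0,0,-0.03,0,0],[0,0,0,-0.03,0,0],[0,0,0,-0.03,0,0]], "gripper": 0.06}}

```text
clock: 19.53
tcp_pos: [0.4602, -0.2151, 0.2454]
orientation: [[0.442, -0.882, -0.163], [-0.234, -0.288, 0.929], [-0.866, -0.373, -0.334]]
contact_force: [1.1, 0.6, -0.3]
finger_gap: 0.04
```

{"op": "play_rows", "data": {"deltas": [[0,0,0,0,0,0],[-0.015,0,0,0,0,0],[-0.04,0,0,0,0,0],[-0.07,0,0,0,0,0],[-0.1,0,0,0,0,0]]}}

```text
clock: 19.95
tcp_pos: [0.4152, -0.1915, 0.3324]
orientation: [[0.441, -0.882, -0.162], [-0.233, -0.287, 0.929], [-0.866, -0.372, -0.333]]
contact_force: [0.2, -0.2, 0.9]
finger_gap: 0.0603
```

```bash
python3 -c "
from k import *
rep()
p=snap('wrist','w14.png')
p=snap('side','sd14.png')
cv2.imwrite('pics/sd14c.png',cv2.resize(p['frame'][260:400,320:520,::-1],None,fx=4,fy=4,interpolation=2))
"
```

```text
turn deg 48.08 rad 0.8391 axis tilt [ 1.0e+00 -1.1e-03  7.0e-04] pos err (tool) [ 0.1009  0.     -0.0003]
q [  8.9  35.5  13.2 136.6 187.2  21.2  24.3] F [ 0.2 -0.2  0.9] M tool [-0.031 -0.426  0.419] 19.95 0.060278135780039516
```

View pics/w14.png

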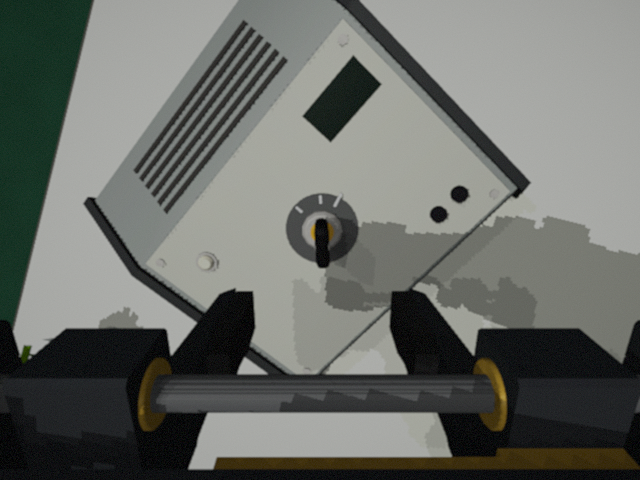

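View pics/sd14.png

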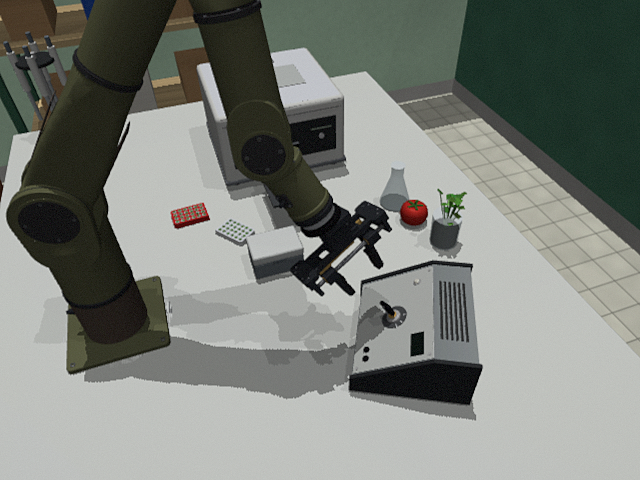

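```bash
python3 -c "
from k import *
p=pickle.load(open('pics/w14.png.pkl','rb'))
cv2.imwrite('pics/w14c.png',cv2.resize(p['frame'][180:280,270:380,::-1],None,fx=6,fy=6,interpolation=2))
n,_=keyR(-28);g=np.array([.5266,-.2509,.1141])
from numpy import *
for a in (0,45,48,75):
    R=Ro.from_rotvec(-radians(a)*n); xk=R.apply(keyR(-28)[1][:,2]); print(a,proj(p,[g+.014*n+xk*.014,g+.014*n-.014*xk,g-.032*n-.018*xk]).round(1).tolist())
p=snap('scene','sc14.png')
cv2.imwrite('pics/sc14c.png',cv2.resize(p['frame'][165:245,350:470,::-1],None,fx=6.5,fy=6.5,interpolation=2))
"
```

```text
0 [[305.0, 234.0], [338.3, 262.1], [339.6, 242.2]]
45 [[320.6, 226.8], [323.0, 268.9], [323.1, 249.6]]
48 [[321.8, 226.8], [321.9, 268.9], [321.9, 249.6]]
75 [[332.2, 229.2], [311.9, 266.7], [311.1, 247.2]]
```

View pics/w14c.png

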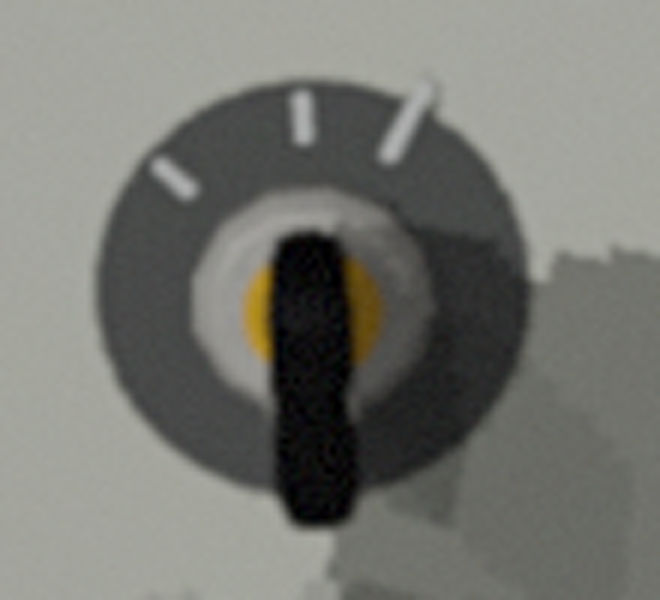

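View pics/sc14c.png

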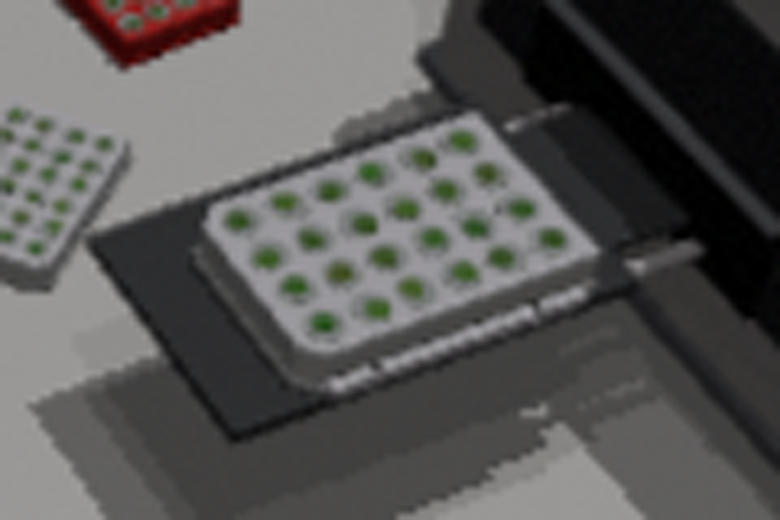

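View pics/sc14.png

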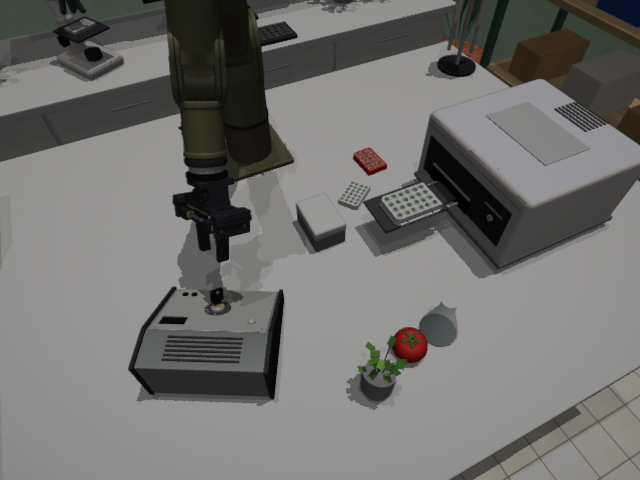

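```bash
python3 -c "
from workcell import ctrl
print(ctrl.finish_job())"
```

```text
the job is handed in; nothing more can be done
None
```

The plate is home in its corner and the key is back at RUN. I handed the job in at about 20 s of the 64 s.

**Plate:** I pushed it against the +x stop, then the +y stop, then checked with a second +x push. The arm met a firm stop each time, at about 5 N, 11 N and 5 N.
- Its yaw agreed with the tray's to about 0.1°.
- Close-up pictures show it against both stops.
- One check disagreed. Measured against the tray edges, the plate looked up to about 1.5 mm short. I put that down to the plate's top being drawn about 1.5 mm narrower on each side than its skirt, because the contact forces and the close-up views show it touching.

**Key:** I gripped it at OFF and turned it clockwise until it hit the START end stop. The tool read 78° and about 0.5 N·m against the nominal 75°, a few degrees of compliance. I held it there for over 0.8 s, turned it back to about 48° in the grip, and let go so it sprang back. The last close-up shows the key in line with the middle RUN mark, at about 45°.

The last overview pictures show the tip box, flask, tomato, seedling and the two look-alike plates unmoved, with the gripper clear of everything.

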